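# Clamp the registration bar with the guarded knob

### The arm

A 7-joint arm with a two-finger parallel gripper is mounted at the origin on the work surface. World frame = base frame: x ahead of the robot, y to its left, z up, the work surface at z = 0. Lengths are in mm, angles in rad, forces in N, time in s.
With the tool pointing down it reaches from about 425 to 875 mm from the base axis. Payload 8.4 kg.
Tool frame: the origin (TCP) lies at the very end of the fingers, on their centre line; the grasp point (between the pads) lies 19 mm behind it; y points along the fingers, z is the direction in which the jaws open and shut, and the axes are right-handed (so a half turn about y gives the same grasp; the last joint's range is limited). The gripper opens to 85 mm and grips with 20 to 120 N. Pads are 22 mm wide; open, the fingers measure 114 mm over their backs; the gripper's body (76 mm by 85 mm) begins 54 mm behind the grasp point. The pads swing forward as they close: fully open they stand 13 mm farther back than shut.
Start: joints at [-1.448, 0.333, 0.04, 1.465, -0.013, 1.343, -0.059], TCP at [142.994, 634.047, 201.308] pointing down, gripper open.
Joint ranges: [-2.58, 2.58], [-0.38, 2.09], [-1.3, 1.39], [0.25, 2.4], [-1.5, 4.64], [0.08, 2.09], [-2.65, 2.65]. Speed limits (rad/s): [2.22, 2.22, 2.79, 2.79, 3.14, 3.14, 3.14].

### API

Orientations are given as a rotation vector (axis times angle).
In Python, from workcell import env gives the robot as it stands.
- The arm moves only by the tool play_rows, never from a script. Its argument "steps" is one flat list of numbers, 6 for each row, row after row: the shift along the tool's x, y, z in units of 0.8 m (1.0 is 0.8 m), then the turn, a rotation vector about the tool's x, y, z in units of pi rad (1.0 is pi rad). A call has 1 to 8 rows; each row is the pose to reach, as a shift and turn from the pose commanded when the call began, along the tool's axes at that moment, turning the shorter way round; what a row does not reach only later rows make up. A row lasts 1/8 s, in which the tool goes at most 62.5 mm and 10.7 degrees, less where a joint would pass 70% of its speed; a pose out of reach is approached as far as the arm can. A call with a number of a shift or a turn outside -1 to 1 is refused whole. A call with a gripper value outside its range is refused whole. "jaw" is the opening, from -1 (shut) to 1 (fully open), so that 0 is half open, set as the call begins (left out, the last holds). The fingers move at their own pace and stop on an object; the grip force is fixed at half the most. Time passes only in rows, so rows that repeat a pose let the fingers close. It gives the time, the measured TCP pose, the force and the opening at its end, in the units of the state.
- env.state(): the state, without advancing time (a new reading comes with each control period).
- env.read_camera(name): name is "side" or "top" or "wrist"; returns (picture, depth): 420x560x3 uint8, blue, green, red; 420x560 float32, mm along the optical axis (not along the pixel's ray), 0 where there is no reading.
- env.get_calibration(name): a dict with "vertical_fov" (degrees; the focal length in pixels is half the picture's height over the tangent of half this angle, whatever the lens; pixels are square), "cx", "cy" (the principal point, pixels), "view" (4x4, takes a point from world to camera coordinates). Camera axes: x right, y down, z forward; pixel columns grow to the right and rows downward; lengths in mm; the calibration is good to about 2 mm. A picture is of the moment at which its call begins: read the wrist's pose just before it. get_calibration takes no time and is no camera call; for the wrist camera it gives the pose at the moment of the call.
- env.hand_in(): hands the job in, once; it reports no verdict.
The state is a dict: "t": time; "joint_pos": joint angles; "qd": joint speeds; "joint_efforts": joint torques, N m; "position": TCP position; "tcp_rot": TCP orientation; "ft_force": force on the tool from outside, world axes, zero at the start; "torque": the same for the moment, N m; "opening": finger opening in mm.
Only numpy, scipy, OpenCV 4.12 (cv2) and the standard library are available. Lean on these libraries where they do the work, as an engineer would, in place of code of your own. Each camera call takes 0.05 s, during which the arm holds its last target.

### The job

Stand the loose registration bar in the bar clamp, between the jaw and the sprung fence pad and between the two end pins, then reach through the guard opening and turn the sunken knob clockwise until the jaw holds the bar firmly (a clamping force of about 11 N, judged by the turning resistance), without overtightening. Do not knock the clamp's guard hard or disturb the other things on the table, and let go of everything at the end.

Things in the scene. Friction and masses are not known exactly. Their poses are not given: they have to be found in the camera images.
- bar: Registration bar: loose aluminium bar of inverted-T section, 140 mm long (its y); foot 24 mm wide (its x), 20 mm high; above it a web 14 mm thick rising to 46 mm, two small steel pegs (8 mm high) on top at y = +-48 mm. About 0.35 kg. Origin: centre of its underside, z up. Grip the web across its 14 mm, at mid-length.
- base: Bar clamp, fixed to the table: dark steel plate 250 (x) by 190 (y) by 10 mm. Origin: centre of its underside, z up. On its +x half the knob housing with the guard, on its -x half the fence, between them the bar's place. Two upright end pins (8 mm across, tops 30 mm above the table, at x = -56, y = +-80 mm) leave the bar 6 mm of play at each end.
- seat (a point): Where to set the bar's origin: on the plate's top (10 mm above the table), at x = -53, y = 0 mm in the base's frame, the bar's length along the base's y. It is fixed to the base: 3 mm clear of the jaw at knob angle 0; with the jaw advanced keep 3 mm off it instead. Jaw-to-pad room is 29 to 42 mm for the 24 mm foot.
- knob (a joint): Knob angle, rad: 0 = jaw fully back, grows clockwise seen from above, limit 1.9, starts at 0 to 0.15. 1 rad moves the jaw 14 mm. Stays where left. Free friction 0.30 N m while turning (reads far less, about 0.06, when paused); each newton of jaw force adds 0.014 N m to either (sliding the bar: 2 N; firm hold 11 N: +0.15 N m; 24 N is too much). Firm hold comes at 0.7 to 1.45 rad: feel for it.
- knob_grip (a point): Point on the knob's upright axis at the height to grip, 56 mm above the table. Black disc 48 mm across, top at 32 mm, with an upright grip fin 42 mm long, 12 mm thick, from 32 to 66 mm above the table, 16 mm below the guard's top. The point's x axis runs along the fin and turns with it; at knob angle 0 it is the base's x.
- guard: Knob housing: grey box 110 by 110 mm centred at x = +67, y = 0 in the base's frame, with a steel guard plate whose top is 82 mm above the table. Round opening 91 mm across over the knob; below it a well 100 by 100 mm, floor at 26 mm. Origin: on the knob's axis at table height. Enter with part-closed fingers; load it with less than 20 N.
- jaw: Steel jaw plate, 80 mm wide, 12 mm thick, 12 to 26 mm above the table, on rods out of the housing. Origin: centre of its pressing face, which looks to the base's -x, 19 mm above the table; at knob angle 0 it is at x = -38 mm in the base's frame and moves to -x as the knob turns clockwise.
- pins (a point): Point on the plate's top, 10 mm above the table, midway between the end pins (x = -56, y = 0 in the base's frame). Facing the jaw is the fence: a rubber pad, 80 mm wide, top 26 mm above the table, its face at x = -80 to -70 mm (hand-adjusted, not measured), sprung at 5 N per mm with 7.5 mm travel; the fence block ends 32 mm behind that face.
- tumbler: Bystander: clear glass tumbler, 72 mm across, 95 mm tall. Origin: centre of its underside.
- ink_jar: Bystander: closed ink jar, 60 mm across, 75 mm tall. Origin: centre of its underside.
- tape_roll: Bystander: roll of paper tape lying flat, 68 mm across, 20 mm tall. Origin: centre of its underside.
- jar_lid: Bystander: white jar lid, 44 mm across, 12 mm tall. Origin: centre of its underside.
- brush: Bystander: paint brush lying down, 190 mm long.
- glue_bottle: Bystander: white glue bottle, 48 mm across, 120 mm tall. Origin: centre of its underside.
Things that resemble listed ones, but are neither listed nor needed, are in the scene too. What is shaped like the bar but yellow is not meant.

How it is judged (in metres and radians):
On the way, in this order (a step that is already met when the one before it is completed fails the run):
1. the bar stands upright on the base plate between jaw and pad and between the end pins (z of bar in the frame of base between 0.007 and 0.013 m and y of bar in the frame of base between -0.01 and 0.01 m and x of bar in the frame of base between -0.08 and -0.04 m and angle between bar's own z axis and vertical below 0.05 rad), for 0.2 s.
2. the jaw presses on the bar with more than 6 N (all of step 1 and contact force between jaw and bar above 6 N), for 0.2 s.
At the end, for the whole second after the job is handed in: The bar stands upright (within 0.05 rad) on the base plate between jaw and pad, centred lengthwise within 10 mm and parallel to the jaw within 0.04 rad, at rest, held by the jaw with 6 to 16 N, the knob left standing (all of step 2 and angle between the y axis of bar and the y axis of base, either way round below 0.04 rad and contact force between jaw and bar below 16 N and linear speed of bar below 0.01 m/s and velocity of joint knob below 0.05 rad/s); the robot touches nothing.
It fails at once if the jaw presses on the bar with more than 24 N (overtightened) (contact force between jaw and bar above 24 N).
It fails at once if the guard is loaded with more than 20 N (contact force between any of the arm, the fingers and guard above 20 N).
It fails at once if a bystander is moved by more than 30 mm (distance of any of tumbler, ink_jar, tape_roll, jar_lid, brush, glue_bottle from where it was at the start of the episode above 0.03 m).
It also fails if it takes over 72 s, if anything falls off the work surface, if the arm or the gripper's body presses on something with over 40 N, if the wrist force passes 120 N, or if a joint passes its speed limit or range.

## Working session

There is one attempt and no reset: what is moved stays moved. The work goes in short steps, Python scripts to look and compute and a tool call to move; the robot and the scene stay as the last step left them, time stands still between calls to the robot, and variables do not carry over. Pictures are saved under pics/ and viewed, and the job is handed in when it is done.

Besides the shell and the picture viewer there is one more tool, called after "Request:" by a JSON object that holds its "op" and its "data". play_rows: Moves the arm, as the interface text tells. Shifts and turns lie within -1 to 1; 1 stands for 0.8 m of shift or pi rad of turn. Its arguments: {"type":"object","properties":{"steps":{"type":"array"},"jaw":{"type":"number"}},"required":["steps"]}

```bash
ls; mkdir -p pics
python3 - <<'E'
from workcell import env
import cv2,numpy as np
print(env.state())
for n in ["side","top","wrist"]:
    c=env.get_calibration(n); print(n,c)
    p,d=env.read_camera(n); cv2.imwrite(f"pics/{n}0.png",p); np.save(f"{n}0.npy",d)
E
```

```text
pics
{'t': 0.0, 'joint_pos': array([-1.44816685,  0.33393957,  0.03987285,  1.46629488, -0.01338087,
        1.34326461, -0.05847054]), 'qd': array([ 0.00141354,  0.00105531, -0.00041995,  0.00019104, -0.00076983,
        0.00160251, -0.00071388]), 'joint_efforts': array([ 1.21380010e-03, -6.58547544e+01,  1.36608984e+00, -4.05575466e+01,
        1.68116286e-02,  1.25241882e-02,  8.60723013e-07]), 'position': array([142.93662749, 633.57239858, 200.39119878]), 'tcp_rot': array([-1.56541311,  0.1742258 , -0.17414539]), 'ft_force': array([0.08576474, 0.27098441, 0.35134133]), 'torque': array([-0.00639787, -0.01824337,  0.01970874]), 'opening': 85.9858175233241}
side {'vertical_fov': 53.00834521225459, 'cx': 281.7594266242406, 'cy': 202.04544795316812, 'view': array([[-9.73176080e-01, -2.29827358e-01, -1.03779967e-02,
         5.33308511e+02],
       [-1.51151193e-01,  6.72736625e-01, -7.24278089e-01,
         1.48309755e+02],
       [ 1.73440578e-01, -7.03281465e-01, -6.89429871e-01,
         9.67807337e+02],
       [ 0.00000000e+00,  0.00000000e+00,  0.00000000e+00,
         1.00000000
[... 192 characters left out ...]
       [-9.90034857e-01, -6.88011926e-03, -1.40654351e-01,
         5.36533992e+02],
       [ 1.40740265e-01, -1.42078740e-02, -9.89944602e-01,
         1.04308582e+03],
       [ 0.00000000e+00,  0.00000000e+00,  0.00000000e+00,
         1.00000000e+00]])}
wrist {'vertical_fov': 66.64812970253425, 'cx': 279.97958988535595, 'cy': 207.15941799232726, 'view': array([[ 2.21069066e-01,  9.75256819e-01, -1.61406639e-03,
        -6.49488608e+02],
       [ 9.41936796e-01, -2.13086652e-01,  2.59517150e-01,
        -3.30160559e+01],
       [ 2.52751934e-01, -5.88915626e-02, -9.65737150e-01,
         3.79425054e+02],
       [ 0.00000000e+00,  0.00000000e+00,  0.00000000e+00,
         1.00000000e+00]])}
```

View pics/top0.png

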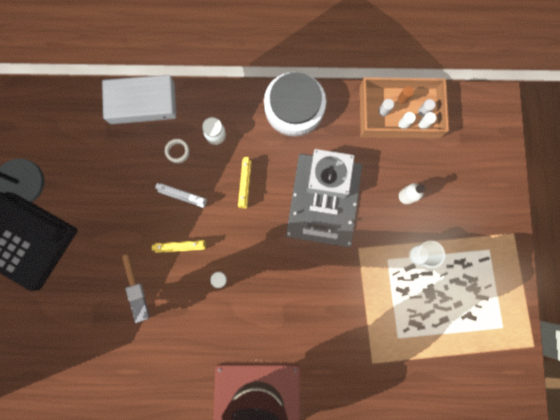

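View pics/side0.png

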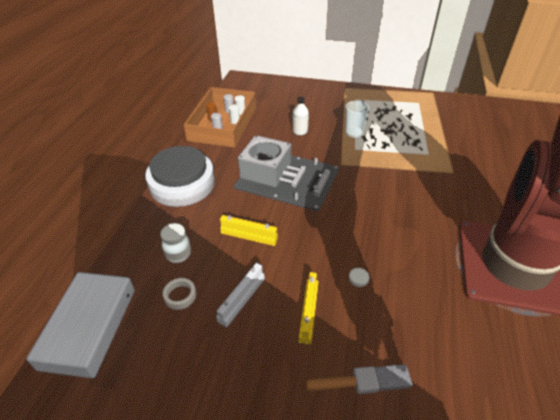

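View pics/wrist0.png

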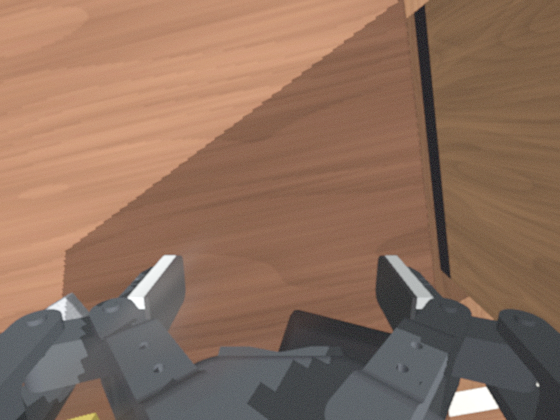

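```bash
cat > h.py <<'E'
import numpy as np,cv2
from workcell import env
def foc(c): return 210/np.tan(np.radians(c["vertical_fov"])/2)
def cloud(d,c):
    f=foc(c); v,u=np.mgrid[:420,:560]
    P=np.stack([(u-c["cx"])*d/f,(v-c["cy"])*d/f,d],-1).reshape(-1,3)
    V=c["view"]; return ((P-V[:3,3])@V[:3,:3]).reshape(420,560,3)
def proj(p,c):
    V=c["view"]; q=np.atleast_2d(p)@V[:3,:3].T+V[:3,3]; f=foc(c)
    return np.c_[c["cx"]+f*q[:,0]/q[:,2],c["cy"]+f*q[:,1]/q[:,2]]
E
python3 - <<'E'
from h import *
c=env.get_calibration("top"); p=cv2.imread("pics/top0.png"); W=cloud(np.load("top0.npy"),c)
for n,(u,v) in dict(silver=(181,195),y1=(245,182),y2=(178,246),base=(300,230),guard=(350,160),table=(280,300),tum=(428,255)).items(): print(n,W[v,u].round(1))
a=cv2.resize(p[130:270,140:280],None,fx=4,fy=4,interpolation=cv2.INTER_CUBIC)
cv2.imwrite("pics/cropbar.png",a)
a=cv2.resize(p[140:250,280:370],None,fx=5,fy=5,interpolation=cv2.INTER_CUBIC)
cv2.imwrite("pics/cropclamp.png",a)
E
```

```text
silver [576.3 218.   47.4]
y1 [615.2  39.5  46.3]
y2 [433.7 220.1  47.9]
base [ 483.3 -118.1   10.2]
guard [ 671.2 -252.1   84.8]
table [285.4 -61.8   2.4]
tum [ 413.8 -487.6    4.5]
```

View pics/cropbar.png

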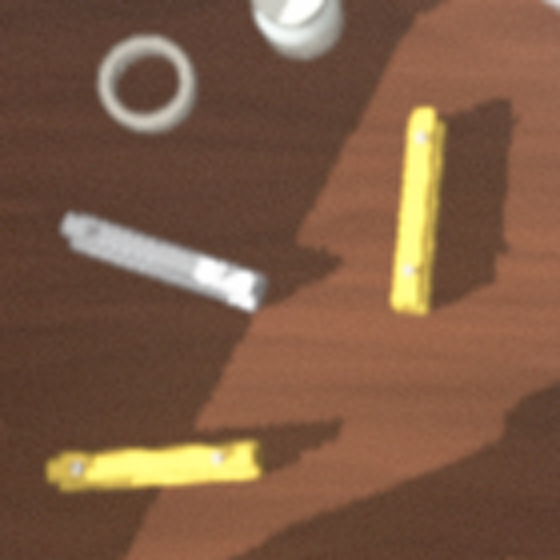

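View pics/cropclamp.png

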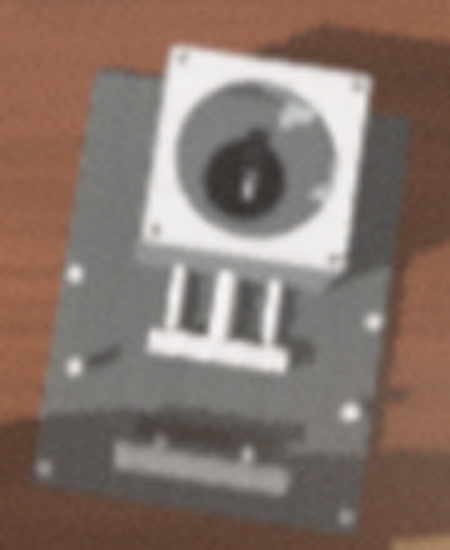

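Run:
```python
from h import *
c=env.get_calibration("top"); W=cloud(np.load("top0.npy"),c)
def rect(u0,u1,v0,v1,z0,z1):
    P=W[v0:v1,u0:u1].reshape(-1,3); m=(P[:,2]>z0)&(P[:,2]<z1); Q=P[m]
    r=cv2.minAreaRect(Q[:,:2].astype(np.float32)); print(m.sum(),np.round(r[0],1),np.round(r[1],1),round(r[2],2),'zmed',np.median(Q[:,2]).round(1),'mean',Q.mean(0).round(1))
    return Q
rect(150,212,178,212,41,70)   # bar web
Q=rect(300,362,145,200,78,95) # guard
Q=rect(280,370,150,250,6,16)  # plate
S=cloud(np.load("side0.npy"),env.get_calibration("side"))
d=np.load("side0.npy")
W=S
rect(210,270,255,330,41,70)
rect(235,295,130,190,78,95)
rect(230,345,130,210,6,16)
```

```text
252 [580.7 224.6] [141.3  14.3] 71.35 zmed 46.2 mean [580.4 224.4  46.6]
744 [ 638.9 -199.2] [110.5 111. ] 81.48 zmed 82.0 mean [ 638.2 -199.2   82. ]
3333 [ 574.6 -196.6] [279.4 255.5] 0.26 zmed 10.1 mean [ 549.1 -182.1   10.2]
442 [584.6 225.7] [142.   16.4] 71.42 zmed 46.7 mean [585.  231.1  46.8]
568 [ 643.1 -197.1] [116.8 111.7] 81.12 zmed 82.7 mean [ 642.  -192.6   82.5]
2320 [ 601.1 -234. ] [321.3 368.4] 14.22 zmed 11.0 mean [ 554.4 -164.2   11. ]
```

```bash
cat >> h.py <<'E'
from scipy.spatial.transform import Rotation as Ro
def Rd(deg):
    a=np.radians(deg); y=np.array([0,0,-1.]); z=np.array([np.cos(a),np.sin(a),0]); return np.column_stack([np.cross(y,z),y,z])
def plan(x,y,z,deg):
    s=env.state(); R=Ro.from_rotvec(s["tcp_rot"]).as_matrix()
    d=R.T@(np.array([x,y,z])-s["position"]); w=Ro.from_matrix(R.T@Rd(deg)).as_rotvec()
    zt=R[:,2]
    print("t",round(s["t"],2),"pos",s["position"].round(1),"zyaw",np.degrees(np.arctan2(zt[1],zt[0])).round(2),"ydir",R[:,1].round(4),"F",s["ft_force"].round(2),"T",s["torque"].round(3),"open",round(s["opening"],1),"q7",s["joint_pos"][6].round(2))
    print("shift mm",d.round(1),"turn deg",np.degrees(w).round(2)); print("ROW",(d/800).round(4).tolist()+(w/np.pi).round(4).tolist())
E
python3 -c "
from h import *
plan(581,224.6,220,-18.6)"
```

```text
t 0.15 pos [142.9 633.7 200.6] zyaw 77.29 ydir [-2.0e-04 -1.2e-03 -1.0e+00] F [1.6  0.03 1.21] T [ 0.024  0.014 -0.01 ] open 85.3 q7 -0.06
shift mm [ 517.4  -19.  -302.7] turn deg [5.000e-02 9.589e+01 6.000e-02]
ROW [0.6467, -0.0237, -0.3784, 0.0003, 0.5327, 0.0003]
```

Request:
{"op": "play_rows", "data": {"steps": [0.6467,-0.0237,-0.3784,0,0.5327,0,0.6467,-0.0237,-0.3784,0,0.5327,0,0.6467,-0.0237,-0.3784,0,0.5327,0,0.6467,-0.0237,-0.3784,0,0.5327,0,0.6467,-0.0237,-0.3784,0,0.5327,0,0.6467,-0.0237,-0.3784,0,0.5327,0,0.6467,-0.0237,-0.3784,0,0.5327,0,0.6467,-0.0237,-0.3784,0,0.5327,0], "jaw": 1}}

```text
t: 1.15
position: [509.3, 291.4, 217.2]
tcp_rot: [-1.131, 1.324, -1.324]
ft_force: [0.0, 0.7, -0.7]
opening: 85.7
```

```bash
python3 -c "
from h import *
plan(581,224.6,220,-18.6)"
```

```text
t 1.15 pos [509.3 291.4 217.2] zyaw -8.99 ydir [-1.e-04  3.e-04 -1.e+00] F [ 0.02  0.67 -0.68] T [ 0.023 -0.014 -0.079] open 85.7 q7 -0.67
shift mm [54.8 -2.8 81.3] turn deg [ 0.01  9.61 -0.01]
ROW [0.0685, -0.0035, 0.1016, 0.0, 0.0534, -0.0001]
```

Request:
{"op": "play_rows", "data": {"steps": [0.0685,-0.0035,0.1016,0,0.0534,0,0.0685,-0.0035,0.1016,0,0.0534,0,0.0685,-0.0035,0.1016,0,0.0534,0,0.0685,-0.0035,0.1016,0,0.0534,0]}}

```text
t: 1.65
position: [579.7, 227.2, 219.5]
tcp_rot: [-1.042, 1.44, -1.439]
ft_force: [0.2, 1.1, 0.5]
opening: 85.4
```

```bash
python3 -c "
from h import *
plan(581,224.6,220,-18.6)
c=env.get_calibration('wrist'); p,d=env.read_camera('wrist'); cv2.imwrite('pics/w1.png',p); np.save('w1.npy',d)
W=cloud(d,c)
Q=W.reshape(-1,3); m=(Q[:,2]>41)&(Q[:,2]<51)&(abs(Q[:,0]-581)<90)&(abs(Q[:,1]-224)<90); Q=Q[m]
print(cv2.minAreaRect(Q[:,:2].astype(np.float32)),len(Q),np.median(Q[:,2]))
"
```

```text
t 1.65 pos [579.7 227.2 219.5] zyaw -18.23 ydir [-0.001  0.    -1.   ] F [0.16 1.13 0.51] T [ 0.024  0.014 -0.029] open 85.4 q7 -0.63
shift mm [ 2.1 -0.5  2. ] turn deg [0.05 0.37 0.02]
ROW [0.0026, -0.0006, 0.0025, 0.0003, 0.0021, 0.0001]
((583.5416259765625, 225.7361297607422), (138.5355224609375, 13.9998779296875), 71.61762237548828) 1524 46.88962050363098
```

View pics/w1.png

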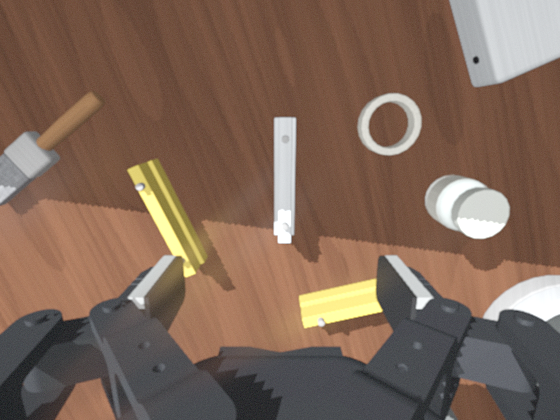

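```bash
python3 -c "
from h import *
plan(582.7,225.3,120,-18.45)
plan(582.7,225.3,23,-18.45)"
```

```text
t 1.7 pos [579.5 227.8 219.6] zyaw -18.16 ydir [-9.e-04  3.e-04 -1.e+00] F [-0.34 -0.56  0.16] T [ 0.08   0.007 -0.032] open 85.6 q7 -0.63
shift mm [ 1.4 99.6  4. ] turn deg [ 0.05  0.29 -0.  ]
ROW [0.0017, 0.1245, 0.0049, 0.0003, 0.0016, -0.0]
t 1.7 pos [579.5 227.8 219.6] zyaw -18.16 ydir [-9.e-04  3.e-04 -1.e+00] F [-0.34 -0.56  0.16] T [ 0.08   0.007 -0.032] open 85.6 q7 -0.63
shift mm [  1.4 196.6   4. ] turn deg [ 0.05  0.29 -0.  ]
ROW [0.0017, 0.2457, 0.0051, 0.0003, 0.0016, -0.0]
```

Request:
{"op": "play_rows", "data": {"steps": [0.0017,0.06,0.0049,0,0.0016,0,0.0017,0.1245,0.0049,0,0.0016,0,0.0017,0.16,0.0049,0,0.0016,0,0.0017,0.16,0.0049,0,0.0016,0,0.0017,0.16,0.0049,0,0.0016,0]}}

```text
t: 2.33
position: [584.1, 225.1, 93.5]
tcp_rot: [-1.037, 1.442, -1.442]
ft_force: [0.2, 0.3, -0.2]
opening: 85.1
```

```bash
python3 -c "
from h import *
plan(582.7,225.3,23,-18.45)"
```

```text
t 2.33 pos [584.1 225.1  93.5] zyaw -18.48 ydir [ 0.0015  0.001  -1.    ] F [ 0.24  0.29 -0.24] T [ 0.009 -0.026 -0.026] open 85.1 q7 -0.59
shift mm [ 0.3 70.5 -1.4] turn deg [-0.06 -0.03 -0.08]
ROW [0.0004, 0.0881, -0.0018, -0.0003, -0.0002, -0.0005]
```

Request:
{"op": "play_rows", "data": {"steps": [0,0.03,-0.0008,0,0,0,0,0.06,-0.0008,0,0,0,0,0.078,-0.0008,0,0,0,0,0.0875,-0.0008,0,0,0,0,0.0875,-0.0008,0,0,0,0,0.0875,-0.0008,0,0,0]}}

```text
t: 3.08
position: [583.7, 224.4, 22.8]
tcp_rot: [-1.037, 1.443, -1.444]
ft_force: [0.2, -0.2, 0.5]
opening: 85.7
```

```bash
python3 -c "
from h import *
plan(582.7,225.3,23,-18.45)
p,d=env.read_camera('wrist'); cv2.imwrite('pics/w2.png',p)
p,d=env.read_camera('side'); cv2.imwrite('pics/s2.png',p[180:360,150:350].repeat(3,0).repeat(3,1))"
```

```text
t 3.08 pos [583.7 224.4  22.8] zyaw -18.56 ydir [ 1.2e-03  5.0e-04 -1.0e+00] F [ 0.16 -0.23  0.51] T [-0.022 -0.016  0.036] open 85.7 q7 -0.55
shift mm [-0.5 -0.2 -1.2] turn deg [-0.05 -0.11 -0.05]
ROW [-0.0007, -0.0002, -0.0015, -0.0003, -0.0006, -0.0003]
```

View pics/w2.png

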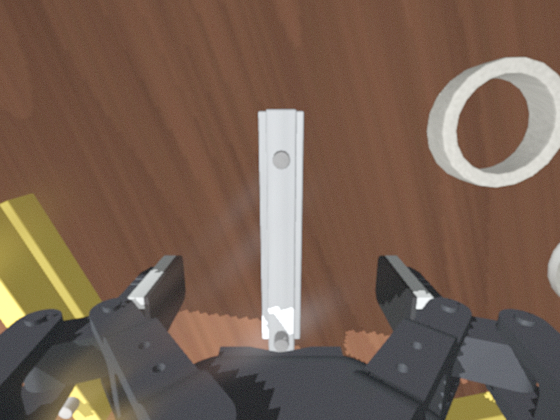

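View pics/s2.png

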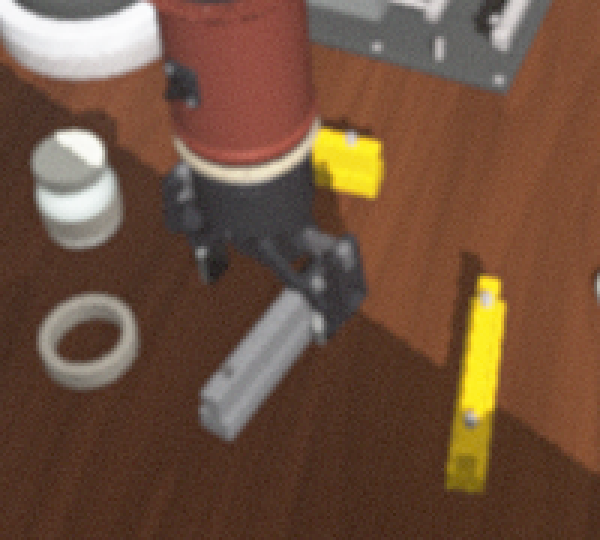

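Request:
{"op": "play_rows", "data": {"steps": [0,0,-0.0008,0,0,0,0,0,-0.0008,0,0,0,0,0,-0.0008,0,0,0,0,0,-0.0008,0,0,0,0,0,-0.0008,0,0,0,0,0,-0.0008,0,0,0], "jaw": -1}}

```text
t: 3.92
position: [582.4, 224.4, 21.9]
tcp_rot: [-1.038, 1.444, -1.444]
ft_force: [0.2, 0.9, -0.1]
opening: 0.3
```

```bash
python3 -c "
from h import *
plan(583,225,170,-18.5)"
```

```text
t 3.92 pos [582.4 224.4  21.9] zyaw -18.55 ydir [-1.e-04 -1.e-04 -1.e+00] F [ 0.24  0.86 -0.11] T [-0.003  0.022 -0.015] open 0.3 q7 -0.55
shift mm [  -0.7 -148.1    0.4] turn deg [ 0.   -0.05  0.  ]
ROW [-0.0009, -0.1851, 0.0005, 0.0, -0.0003, 0.0]
```

```bash
python3 -c "
from h import *
p,d=env.read_camera('wrist'); cv2.imwrite('pics/w3.png',p)
p,d=env.read_camera('side'); cv2.imwrite('pics/s3.png',p[180:360,150:350].repeat(3,0).repeat(3,1))
p,d=env.read_camera('top'); cv2.imwrite('pics/t3.png',p[100:280,120:320].repeat(3,0).repeat(3,1))"
```

```text
(no output)
```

View pics/w3.png

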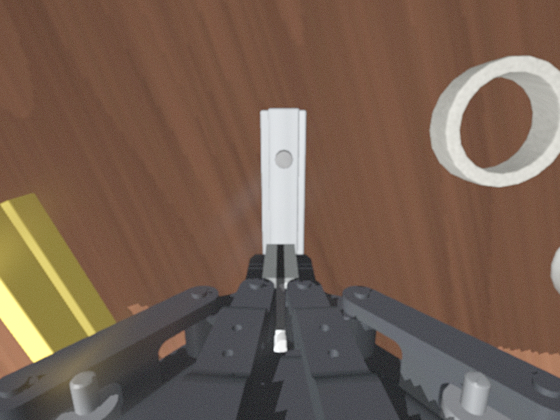

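View pics/s3.png

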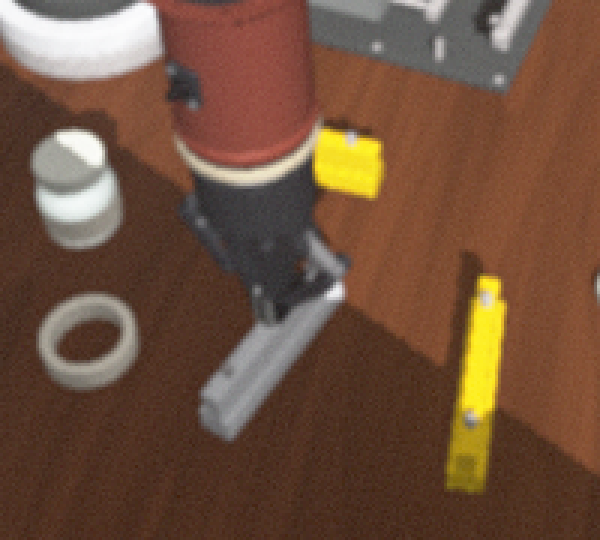

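View pics/t3.png

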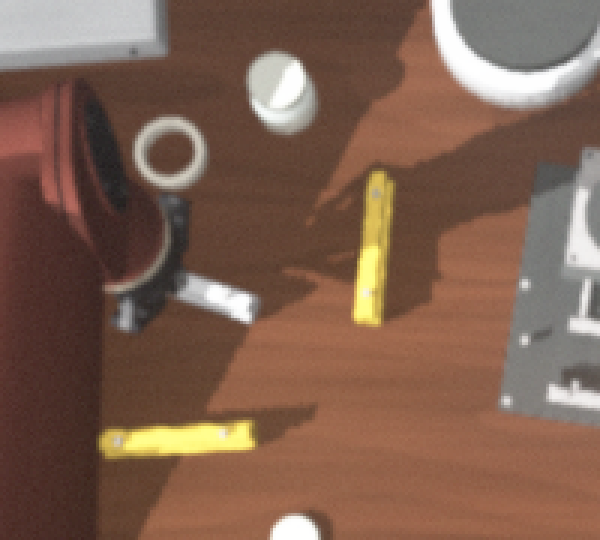

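```bash
python3 -c "
from h import *
c=env.get_calibration('wrist'); p,d=env.read_camera('wrist'); W=cloud(d,c); np.save('w3.npy',d)
for v in range(215,300,6): print(v,[W[v,u].round(0).astype(int).tolist() for u in (262,271,281,291,300)])
print(env.state()['position'])
p,d=env.read_camera('side'); cv2.imwrite('pics/s3b.png',cv2.resize(p[250:320,200:280],None,fx=7,fy=7,interpolation=cv2.INTER_CUBIC)); W=cloud(d,env.get_calibration('side'))
"
```

```text
215 [[577, 241, 21], [585, 247, 48], [590, 245, 47], [594, 244, 47], [597, 234, 20]]
221 [[576, 238, 20], [584, 244, 46], [589, 242, 47], [593, 240, 46], [596, 231, 21]]
227 [[575, 235, 20], [583, 241, 47], [588, 240, 48], [592, 238, 47], [595, 228, 21]]
233 [[573, 231, 20], [582, 238, 47], [587, 237, 47], [591, 235, 47], [594, 224, 20]]
239 [[572, 228, 22], [581, 235, 47], [586, 233, 46], [590, 232, 47], [593, 221, 22]]
245 [[571, 224, 20], [582, 236, 58], [586, 235, 58], [590, 233, 58], [592, 217, 21]]
251 [[569, 220, 19], [582, 236, 65], [586, 235, 66], [590, 234, 66], [591, 214, 21]]
257 [[577, 234, 62], [582, 236, 71], [586, 235, 71], [590, 234, 72], [593, 228, 63]]
263 [[577, 234, 69], [582, 236, 78], [586, 235, 77], [590, 234, 77], [593, 229, 69]]
269 [[578, 234, 76], [582, 236, 83], [586, 235, 83], [590, 234, 82], [592, 229, 74]]
275 [[579, 237, 88], [583, 236, 88], [586, 235, 88], [590, 234, 88], [592, 228, 79]]
281 [[581, 240, 97], [583, 237, 94], [586, 234, 90], [590, 235, 95], [593, 236, 98]]
287 [[580, 238, 99], [583, 237, 98], [585, 231, 90], [590, 235, 98], [593, 234, 99]]
293 [[581, 238, 103], [583, 237, 103], [584, 229, 90], [590, 235, 103], [592, 234, 103]]
299 [[581, 238, 107], [583, 237, 105], [584, 227, 91], [589, 235, 105], [592, 234, 106]]
[582.42043696 224.44926933  21.93440554]
```

View pics/s3b.png

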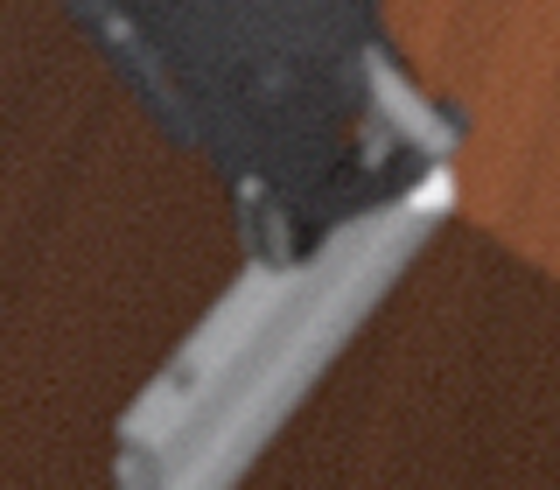

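```bash
python3 -c "
from h import *
c=env.get_calibration('wrist'); d=np.load('w3.npy'); W=cloud(d,c)
for v in range(236,254): print(v,[W[v,u].round(1).tolist() for u in (274,281,288)])
"
```

```text
236 [[582.9, 236.1, 46.4], [586.3, 235.3, 47.4], [589.5, 233.8, 46.3]]
237 [[582.9, 236.0, 47.6], [585.9, 234.2, 45.8], [589.3, 233.4, 46.6]]
238 [[582.7, 235.3, 47.1], [585.9, 234.2, 47.2], [589.2, 232.9, 46.6]]
239 [[582.4, 234.6, 46.6], [585.7, 233.5, 46.5], [588.9, 232.2, 46.1]]
240 [[582.2, 234.1, 46.6], [585.6, 233.3, 47.5], [588.9, 232.3, 47.8]]
241 [[582.2, 233.8, 47.2], [585.4, 232.5, 46.6], [588.7, 231.4, 46.7]]
242 [[581.9, 233.1, 46.5], [585.2, 232.1, 46.9], [588.5, 230.9, 46.6]]
243 [[581.7, 232.6, 46.5], [585.0, 231.5, 46.6], [588.3, 230.4, 46.6]]
244 [[583.1, 236.1, 57.3], [586.2, 235.0, 57.2], [589.2, 233.6, 56.3]]
245 [[583.1, 236.0, 58.3], [586.2, 234.9, 58.2], [589.2, 234.0, 58.5]]
246 [[583.1, 236.0, 59.5], [586.2, 235.1, 59.9], [589.1, 233.7, 59.0]]
247 [[583.0, 235.5, 59.6], [586.2, 235.0, 60.9], [589.2, 234.1, 61.0]]
248 [[583.1, 235.8, 61.4], [586.2, 235.2, 62.5], [589.2, 234.1, 62.1]]
249 [[583.1, 235.6, 62.2], [586.0, 234.5, 61.8], [589.1, 233.9, 63.0]]
250 [[583.2, 235.9, 64.0], [586.0, 234.5, 63.1], [589.0, 233.7, 63.6]]
251 [[583.2, 235.9, 65.1], [586.2, 235.1, 65.6], [589.1, 234.2, 65.9]]
252 [[583.2, 235.8, 66.0], [586.3, 235.4, 67.6], [589.0, 233.9, 66.1]]
253 [[583.3, 235.9, 67.4], [586.1, 234.9, 67.3], [588.9, 233.6, 66.5]]
```

The fingers shut at 0.3 mm above the bar. The wrist depth puts the real fingertips at z≈56.5 while the reported TCP z is 21.9, so the reported z is about 34.6 mm low and x/y agree. I'll open, go lower and check again.

Request:
{"op": "play_rows", "data": {"steps": [0,0,0.0005,0,0,0,0,0,0.0005,0,0,0,0,0,0.0005,0,0,0,0,0,0.0005,0,0,0,0,0.015,0.0005,0,0,0,0,0.025,0.0005,0,0,0,0,0.025,0.0005,0,0,0,0,0.025,0.0005,0,0,0], "jaw": 0.2}}

```text
t: 5.18
position: [582.9, 224.2, 1.9]
tcp_rot: [-1.038, 1.444, -1.444]
ft_force: [-0.7, 0.4, 0.2]
opening: 51.0
```

```bash
python3 -c "
from h import *
plan(583,225,-11.5,-18.4)
c=env.get_calibration('wrist'); p,d=env.read_camera('wrist'); cv2.imwrite('pics/w4.png',p); np.save('w4.npy',d)
W=cloud(d,c);Q=W.reshape(-1,3); m=(Q[:,2]>41)&(Q[:,2]<51)&(abs(Q[:,0]-583)<90)&(abs(Q[:,1]-224)<90)
m2=np.zeros((420,560),bool); m2[:240,230:330]=1
Q=Q[m&m2.ravel()]; print(cv2.minAreaRect(Q[:,:2].astype(np.float32)))
R=Ro.from_rotvec(env.state()['tcp_rot']).as_matrix(); 
for row in range(225,300,8): print(row,[W[row,u].round(0).astype(int).tolist() for u in range(180,221,8)])
"
```

```text
t 5.17 pos [582.9 224.2   1.9] zyaw -18.56 ydir [-0.e+00 -2.e-04 -1.e+00] F [-0.73  0.44  0.24] T [-0.044  0.003 -0.01 ] open 51.0 q7 -0.54
shift mm [-0.8 13.4 -0.1] turn deg [-0.   -0.16  0.01]
ROW [-0.001, 0.0167, -0.0002, -0.0, -0.0009, 0.0001]
((597.6507568359375, 266.1242370605469), (54.685760498046875, 14.063830375671387), 71.4978256225586)
225 [[531, 251, 1], [536, 249, 2], [540, 248, 1], [544, 246, 1], [548, 245, 0], [552, 243, 0]]
233 [[529, 246, 2], [534, 245, 2], [538, 243, 1], [542, 242, 1], [546, 240, 1], [551, 239, 1]]
241 [[527, 242, 1], [531, 240, 0], [535, 238, 0], [540, 237, 1], [545, 236, 1], [549, 234, 1]]
249 [[525, 237, 1], [530, 236, 2], [534, 234, 1], [538, 232, 0], [557, 245, 43], [561, 243, 43]]
257 [[523, 232, 1], [527, 231, 1], [532, 229, 1], [556, 245, 52], [560, 244, 53], [561, 242, 49]]
265 [[521, 228, 1], [548, 244, 52], [551, 242, 50], [557, 244, 59], [561, 244, 60], [561, 239, 51]]
273 [[518, 222, 0], [549, 243, 57], [556, 245, 66], [559, 244, 65], [562, 243, 66], [559, 235, 49]]
281 [[549, 244, 66], [551, 242, 64], [558, 245, 73], [561, 244, 73], [561, 240, 66], [558, 232, 51]]
289 [[557, 248, 83], [558, 246, 80], [560, 245, 80], [560, 241, 74], [560, 237, 66], [557, 229, 51]]
297 [[556, 246, 84], [559, 245, 85], [561, 244, 85], [559, 238, 73], [559, 234, 68], [556, 226, 52]]
```

View pics/w4.png

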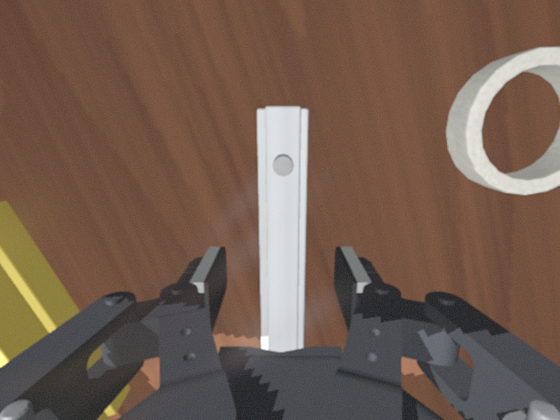

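```bash
python3 -c "
from h import *
plan(583.7,225.5,-12,-18.4)"
```

```text
t 5.22 pos [583.  224.3   2.1] zyaw -18.56 ydir [ 3.e-04  0.e+00 -1.e+00] F [ 0.25 -0.27 -0.73] T [ 0.014 -0.038 -0.006] open 51.2 q7 -0.54
shift mm [-1.4 14.1  0.3] turn deg [-0.02 -0.16 -0.01]
ROW [-0.0017, 0.0176, 0.0003, -0.0001, -0.0009, -0.0]
```

Request:
{"op": "play_rows", "data": {"steps": [-0.0017,0.008,0.0003,0,0,0,-0.0017,0.0165,0.0003,0,0,0,-0.0017,0.0172,0.0003,0,0,0,-0.0017,0.0172,0.0003,0,0,0]}}

```text
t: 5.72
position: [583.4, 225.4, -11.9]
tcp_rot: [-1.038, 1.444, -1.444]
ft_force: [-0.3, 0.3, -0.1]
opening: 51.5
```

Request:
{"op": "play_rows", "data": {"steps": [0,0,0,0,0,0,0,0,0,0,0,0,0,0,0,0,0,0,0,0,0,0,0,0,0,0,0,0,0,0], "jaw": -1}}

```text
t: 6.35
position: [583.7, 225.5, -11.2]
tcp_rot: [-1.038, 1.444, -1.444]
ft_force: [-1.6, -1.8, 4.9]
opening: 19.9
```

```bash
python3 -c "
from h import *
plan(583.7,225.5,90,-18.4)
c=env.get_calibration('wrist'); p,d=env.read_camera('wrist'); cv2.imwrite('pics/w5.png',p); np.save('w5.npy',d)
"
```

```text
t 6.35 pos [583.7 225.5 -11.2] zyaw -18.56 ydir [ 5.e-04  3.e-04 -1.e+00] F [-1.61 -1.8   4.87] T [-0.207  0.419 -0.01 ] open 19.9 q7 -0.54
shift mm [  -0.  -101.2    0. ] turn deg [-0.02 -0.16 -0.03]
ROW [-0.0, -0.1265, 0.0, -0.0001, -0.0009, -0.0002]
```

View pics/w5.png

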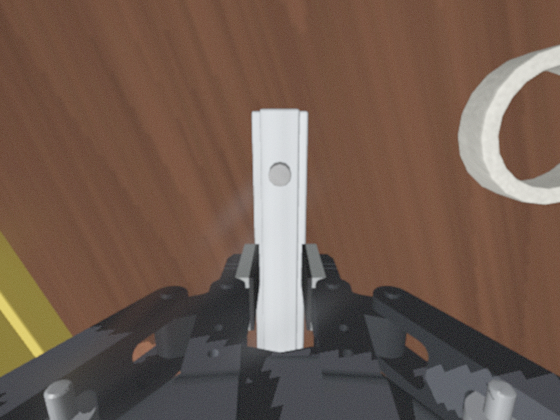

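Request:
{"op": "play_rows", "data": {"steps": [0,-0.0012,0,0,0,0,0,-0.0025,0,0,0,0,0,-0.0025,0,0,0,0,0,-0.0025,0,0,0,0]}}

```text
t: 6.9
position: [583.3, 225.5, -10.0]
tcp_rot: [-1.039, 1.444, -1.444]
ft_force: [0.1, -0.3, -4.4]
opening: 19.5
```

```bash
python3 -c "
from h import *
plan(583.7,225.5,90,-18.4)
c=env.get_calibration('wrist'); p,d=env.read_camera('wrist'); cv2.imwrite('pics/w6.png',p); np.save('w6.npy',d)
"
```

```text
t 6.9 pos [583.3 225.5 -10. ] zyaw -18.55 ydir [-3.e-04 -2.e-04 -1.e+00] F [ 0.1  -0.29 -4.35] T [-0.003 -0.004  0.026] open 19.5 q7 -0.54
shift mm [  -0.1 -100.     0.3] turn deg [ 0.01 -0.15  0.02]
ROW [-0.0001, -0.125, 0.0004, 0.0001, -0.0008, 0.0001]
```

View pics/w6.png

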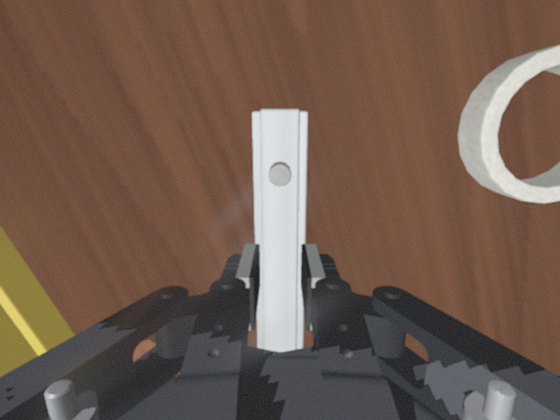

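Request:
{"op": "play_rows", "data": {"steps": [0,-0.01,0,0,0,0,0,-0.025,0,0,0,0,0,-0.04,0,0,0,0,0,-0.05,0,0,0,0,0,-0.05,0,0,0,0]}}

```text
t: 7.58
position: [584.0, 225.8, 31.2]
tcp_rot: [-1.037, 1.443, -1.443]
ft_force: [-0.3, 0.0, -3.4]
opening: 19.6
```

```bash
python3 -c "
from h import *
plan(583.7,225.5,90,-18.4)
c=env.get_calibration('wrist'); p,d=env.read_camera('wrist'); cv2.imwrite('pics/w7.png',p); np.save('w7.npy',d)
W=cloud(d,c)
for v in range(100,350,12): print(v,[W[v,u].round(1).tolist() for u in (256,280,304)])
p,d=env.read_camera('side'); cv2.imwrite('pics/s7.png',cv2.resize(p[220:340,180:300],None,fx=5,fy=5,interpolation=cv2.INTER_CUBIC))
"
```

```text
t 7.58 pos [584.  225.8  31.2] zyaw -18.55 ydir [ 1.3e-03  8.0e-04 -1.0e+00] F [-0.25  0.02 -3.4 ] T [-0.015  0.042  0.036] open 19.6 q7 -0.56
shift mm [  0.3 -58.8  -0.1] turn deg [-0.06 -0.15 -0.07]
ROW [0.0004, -0.0735, -0.0002, -0.0003, -0.0008, -0.0004]
100 [[594.9, 304.9, 0.6], [608.7, 300.2, 1.1], [622.5, 295.6, 0.9]]
112 [[596.3, 295.3, 63.1], [605.8, 291.4, 90.1], [615.8, 288.8, 61.9]]
124 [[594.7, 290.7, 63.5], [604.5, 287.6, 89.1], [614.3, 284.1, 61.7]]
136 [[593.0, 285.9, 63.5], [603.2, 283.7, 88.9], [612.6, 279.4, 64.2]]
148 [[591.3, 281.1, 63.2], [601.8, 279.7, 88.2], [611.1, 274.5, 63.6]]
160 [[589.4, 276.2, 62.7], [600.5, 275.8, 89.8], [609.6, 269.4, 62.7]]
172 [[587.7, 271.2, 62.9], [599.5, 272.6, 96.5], [608.0, 264.3, 63.1]]
184 [[585.8, 266.0, 62.6], [598.2, 268.8, 97.2], [606.3, 259.1, 62.7]]
196 [[584.1, 261.0, 63.9], [596.3, 263.4, 90.4], [604.7, 253.7, 62.3]]
208 [[582.1, 255.6, 63.5], [594.7, 258.5, 88.3], [603.0, 248.4, 62.9]]
220 [[580.0, 250.0, 62.7], [593.2, 254.1, 88.6], [601.2, 243.1, 63.4]]
232 [[578.2, 244.6, 63.3], [591.7, 249.5, 88.7], [599.4, 237.2, 62.8]]
244 [[576.6, 239.8, 65.6], [590.1, 244.8, 88.6], [597.7, 232.2, 64.7]]
256 [[577.8, 240.0, 80.7], [588.6, 240.3, 89.3], [596.8, 233.0, 79.6]]
268 [[576.4, 235.5, 82.3], [586.7, 234.8, 87.8], [595.7, 231.3, 86.9]]
280 [[574.7, 230.6, 83.1], [585.1, 230.0, 88.2], [594.3, 227.0, 88.4]]
292 [[573.1, 226.0, 84.4], [583.7, 225.8, 89.9], [592.9, 222.9, 90.2]]
304 [[571.7, 221.6, 86.1], [581.8, 220.1, 88.8], [591.4, 218.6, 91.5]]
316 [[562.9, 202.1, 62.8], [580.0, 214.8, 88.9], [589.9, 214.0, 92.5]]
328 [[540.8, 154.1, -0.4], [578.3, 209.8, 89.6], [574.6, 143.3, 0.4]]
340 [[537.8, 145.5, 1.3], [576.3, 203.8, 88.9], [571.4, 133.5, 0.4]]
```

View pics/w7.png

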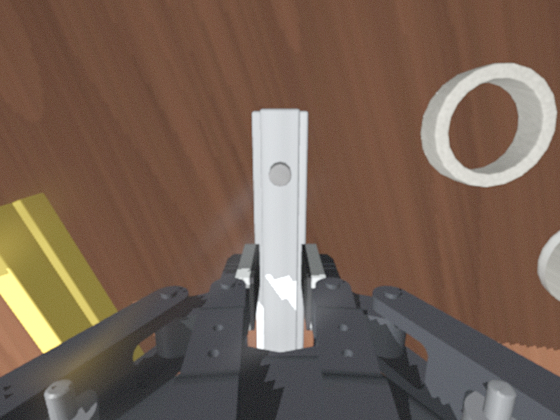

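View pics/s7.png

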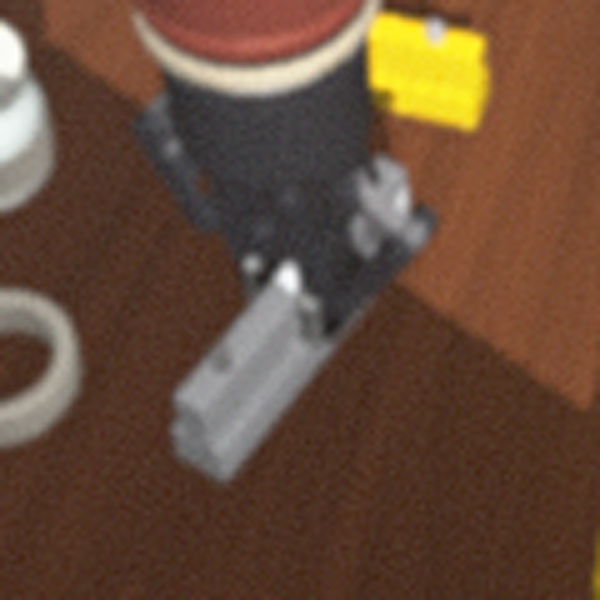

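```bash
python3 -c "
from h import *
plan(540,-290,150,-8.5)"
```

```text
t 7.67 pos [583.3 225.5  30. ] zyaw -18.55 ydir [-3.e-04 -0.e+00 -1.e+00] F [-0.04 -0.39 -2.81] T [-0.006  0.029 -0.003] open 19.7 q7 -0.56
shift mm [ 502.5 -119.9  122.9] turn deg [ 1.000e-02 -1.005e+01  1.000e-02]
ROW [0.6282, -0.1499, 0.1537, 0.0001, -0.0558, 0.0]
```

Request:
{"op": "play_rows", "data": {"steps": [0,-0.06,0,0,0,0,0.02,-0.13,0,0,0,0,0.09,-0.15,0.02,0,-0.01,0,0.16,-0.15,0.04,0,-0.02,0,0.23,-0.15,0.055,0,-0.03,0,0.3,-0.15,0.075,0,-0.04,0,0.37,-0.15,0.09,0,-0.05,0,0.44,-0.15,0.11,0,-0.0558,0]}}

```text
t: 8.68
position: [554.1, -137.7, 149.9]
tcp_rot: [-1.136, 1.317, -1.316]
ft_force: [0.7, -0.2, -2.7]
opening: 19.9
```

```bash
python3 -c "
from h import *
plan(540,-290,150,-8.5)"
```

```text
t 8.68 pos [ 554.1 -137.7  149.9] zyaw -8.45 ydir [-3.e-04  5.e-04 -1.e+00] F [ 0.72 -0.19 -2.66] T [-0.076 -0.048  0.044] open 19.9 q7 0.17
shift mm [152.7  -0.2   8.4] turn deg [ 0.02  0.05 -0.02]
ROW [0.1909, -0.0002, 0.0105, 0.0001, 0.0003, -0.0001]
```

Request:
{"op": "play_rows", "data": {"steps": [0.07,0,0.005,0,0,0,0.14,0,0.0105,0,0,0,0.185,0,0.0105,0,0,0,0.185,0,0.0105,0,0,0,0.185,0,0.0105,0,0,0]}}

```text
t: 9.3
position: [541.3, -283.0, 149.6]
tcp_rot: [-1.136, 1.319, -1.317]
ft_force: [0.7, -0.5, -3.7]
opening: 19.7
```

```bash
python3 -c "
from h import *
plan(540,-290,150,-8.5)
c=env.get_calibration('wrist'); p,d=env.read_camera('wrist'); cv2.imwrite('pics/w8.png',p); np.save('w8.npy',d)
import pickle; pickle.dump(c,open('w8.pkl','wb'))
"
```

```text
t 9.3 pos [ 541.3 -283.   149.6] zyaw -8.5 ydir [-8.e-04  7.e-04 -1.e+00] F [ 0.68 -0.45 -3.68] T [ 0.039 -0.071  0.001] open 19.7 q7 0.47
shift mm [ 7.1 -0.4 -0.2] turn deg [ 0.05  0.   -0.03]
ROW [0.0088, -0.0005, -0.0003, 0.0003, 0.0, -0.0002]
```

View pics/w8.png

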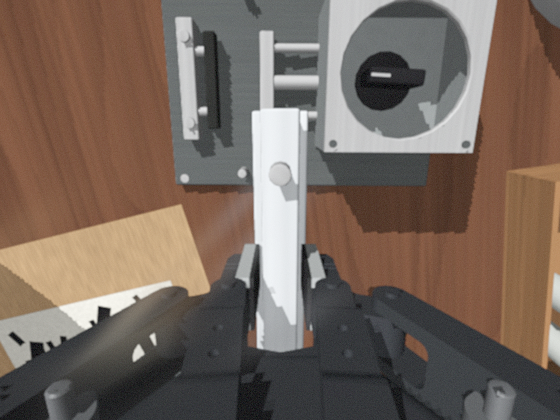

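```bash
python3 -c "
from h import *
import pickle
c=pickle.load(open('w8.pkl','rb')); d=np.load('w8.npy'); W=cloud(d,c)
def rect(n,u0,u1,v0,v1,z0,z1):
    P=W[v0:v1,u0:u1].reshape(-1,3); Q=P[(P[:,2]>z0)&(P[:,2]<z1)]
    r=cv2.minAreaRect(Q[:,:2].astype(np.float32)); print(n,len(Q),np.round(r[0],1),np.round(r[1],1),round(r[2],2),'z',np.median(Q[:,2]).round(1))
rect('guard',310,505,0,160,78,88)
rect('jaw',250,272,20,108,22,30)
rect('pad',202,219,25,135,22,30)
rect('fence',172,201,10,145,15,60)
rect('fin',355,430,60,95,60,72)
rect('pin',236,250,164,180,26,36)
rect('bar',250,310,105,250,200,212)
for v in (50,90): print([W[v,u].round(1).tolist() for u in range(176,230,5)])
P=W[100:350,262:300].reshape(-1,3); print('bar z',np.percentile(P[:,2],[5,25,50,75,95]))
"
```

```text
guard 10573 [ 641.7 -202.9] [100.9 111.1] 81.41 z 82.7
jaw 932 [ 544.1 -174. ] [60.2 10.4] 81.06 z 26.9
pad 1233 [ 493.1 -175. ] [79.1 14.6] 81.17 z 26.8
fence 2341 [ 478.1 -172.9] [99.1 19.7] 80.96 z 26.9
fin 1007 [ 641.6 -198.5] [12.2 41.9] 78.37 z 66.6
pin 60 [ 508.5 -258.3] [7.  6.7] 79.23 z 30.8
bar 4898 [ 547.3 -239.7] [52.9 14. ] 81.45 z 207.5
[[468.2, -143.5, 12.9], [476.1, -147.4, 26.8], [480.4, -148.2, 27.2], [484.4, -148.6, 26.4], [488.1, -148.7, 23.9], [492.4, -149.4, 24.1], [497.2, -150.8, 27.4], [501.2, -151.1, 26.2], [504.1, -149.8, 17.4], [507.6, -149.2, 11.5], [511.9, -149.6, 10.6]]
[[459.6, -175.8, 10.2], [468.8, -178.7, 26.9], [473.0, -179.3, 26.4], [477.4, -180.0, 26.6], [481.0, -180.3, 23.5], [482.2, -179.1, 9.0], [490.4, -182.0, 26.7], [494.9, -182.7, 27.4], [499.0, -183.2, 26.1], [500.9, -182.1, 11.0], [505.4, -182.8, 11.0]]
bar z [181.10458567 206.99111453 207.47169626 207.93076624 210.80108024]
```

```bash
python3 -c "
from h import *
plan(521.4,-180.1,40,-8.65)"
```

```text
t 9.35 pos [ 541.6 -282.4  149.7] zyaw -8.43 ydir [-6.e-04  9.e-04 -1.e+00] F [-0.39  0.65 -3.56] T [0.005 0.006 0.032] open 19.3 q7 0.47
shift mm [-98.1 109.8 -34.9] turn deg [ 0.04  0.22 -0.05]
ROW [-0.1227, 0.1372, -0.0436, 0.0002, 0.0012, -0.0003]
```

Request:
{"op": "play_rows", "data": {"steps": [-0.06,0,-0.02,0,0.001,0,-0.1227,0,-0.0436,0,0.0012,0,-0.1227,0.03,-0.0436,0,0.0012,0,-0.1227,0.08,-0.0436,0,0.0012,0,-0.1227,0.125,-0.0436,0,0.0012,0,-0.1227,0.1372,-0.0436,0,0.0012,0,-0.1227,0.1372,-0.0436,0,0.0012,0,-0.1227,0.1372,-0.0436,0,0.0012,0]}}

```text
t: 10.35
position: [522.5, -181.7, 41.9]
tcp_rot: [-1.132, 1.319, -1.321]
ft_force: [-0.2, 0.9, -3.0]
opening: 19.7
```

```bash
python3 -c "
from h import *
plan(521.4,-180.1,-1,-8.65)
import pickle
c=env.get_calibration('wrist'); p,d=env.read_camera('wrist'); cv2.imwrite('pics/w9.png',p); np.save('w9.npy',d)
pickle.dump(c,open('w9.pkl','wb'))"
```

```text
t 10.35 pos [ 522.5 -181.7   41.9] zyaw -8.71 ydir [ 2.2e-03 -2.0e-04 -1.0e+00] F [-0.21  0.93 -2.96] T [-0.051  0.043  0.026] open 19.7 q7 0.33
shift mm [-1.4 42.9 -1.4] turn deg [-0.13 -0.06 -0.01]
ROW [-0.0017, 0.0536, -0.0017, -0.0007, -0.0003, -0.0]
```

View pics/w9.png

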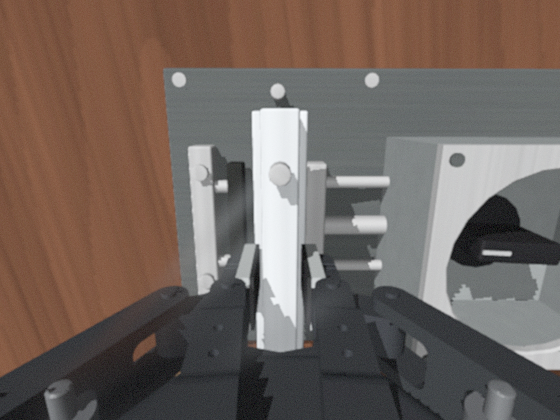

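```bash
python3 -c "
from h import *
import pickle
c=pickle.load(open('w9.pkl','rb')); d=np.load('w9.npy'); W=cloud(d,c)
def rect(n,u0,u1,v0,v1,z0,z1):
    P=W[v0:v1,u0:u1].reshape(-1,3); Q=P[(P[:,2]>z0)&(P[:,2]<z1)]
    r=cv2.minAreaRect(Q[:,:2].astype(np.float32)); print(n,len(Q),np.round(r[0],1),np.round(r[1],1),round(r[2],2),'z',np.median(Q[:,2]).round(1))
rect('pin',268,288,82,100,26,36)
rect('bar',250,310,105,245,92,103)
rect('foot',250,310,105,245,68,80)
rect('jaw',306,328,155,250,22,30)
rect('pad',226,246,155,250,22,30)
"
```

```text
pin 177 [ 533.  -100.6] [7.6 7.6] 6.69 z 30.8
bar 4706 [ 528.7 -137.2] [50.7 14. ] 81.17 z 99.8
foot 2050 [ 528. -142.] [60.5 27.4] 81.23 z 73.8
jaw 1658 [ 546.9 -170.7] [54.8 13.7] 82.49 z 26.7
pad 1462 [ 497.  -162.8] [54.6 10.8] 81.01 z 26.8
```

Request:
{"op": "play_rows", "data": {"steps": [-0.0021,0.02,-0.0005,0,-0.0003,0,-0.0021,0.04,-0.0005,0,-0.0003,0,-0.0021,0.046,-0.0005,0,-0.0003,0,-0.0021,0.05,-0.0005,0,-0.0003,0,-0.0021,0.05,-0.0005,0,-0.0003,0]}}

```text
t: 11.02
position: [521.2, -180.0, 0.4]
tcp_rot: [-1.134, 1.32, -1.32]
ft_force: [0.2, 0.8, -3.4]
opening: 19.5
```

```bash
python3 -c "
from h import *
plan(522.3,-180.0,-1,-8.8)"
```

```text
t 11.03 pos [ 5.212e+02 -1.800e+02  4.000e-01] zyaw -8.68 ydir [-2.e-04 -2.e-04 -1.e+00] F [ 0.15  0.85 -3.42] T [-0.005 -0.015 -0.033] open 19.5 q7 0.37
shift mm [-0.2  1.4  1.1] turn deg [0.01 0.12 0.01]
ROW [-0.0002, 0.0017, 0.0014, 0.0001, 0.0007, 0.0001]
```

Lower slowly till the weight comes off.

Request:
{"op": "play_rows", "data": {"steps": [0,0.001,0.0007,0,0.0007,0,0,0.0018,0.0007,0,0.0007,0,0,0.0018,0.0007,0,0.0007,0]}}

```text
t: 11.4
position: [521.8, -179.9, -0.9]
tcp_rot: [-1.132, 1.321, -1.321]
ft_force: [-0.2, 0.3, -3.7]
opening: 19.8
```

```bash
python3 -c "
from h import *
plan(522.0,-180.0,-1.5,-8.8)"
```

```text
t 11.4 pos [ 521.8 -179.9   -0.9] zyaw -8.8 ydir [ 2.e-04  0.e+00 -1.e+00] F [-0.23  0.28 -3.73] T [ 0.018 -0.039 -0.008] open 19.8 q7 0.37
shift mm [0.1 0.6 0.2] turn deg [-0.01  0.   -0.  ]
ROW [0.0001, 0.0007, 0.0002, -0.0001, 0.0, -0.0]
```

Request:
{"op": "play_rows", "data": {"steps": [0,0.0007,0,0,0,0,0,0.001,0,0,0,0,0,0.001,0,0,0,0]}}

```text
t: 11.78
position: [521.9, -180.0, -1.2]
tcp_rot: [-1.132, 1.321, -1.321]
ft_force: [-2.5, 0.9, 6.8]
opening: 19.9
```

```bash
python3 -c "
from h import *
plan(522.0,-180.0,-1.5,-8.8)"
```

```text
t 11.78 pos [ 521.9 -180.    -1.2] zyaw -8.8 ydir [ 4.e-04  4.e-04 -1.e+00] F [-2.51  0.87  6.83] T [0.265 0.677 0.023] open 19.9 q7 0.37
shift mm [0.  0.3 0.1] turn deg [-0.02 -0.   -0.02]
ROW [0.0, 0.0003, 0.0001, -0.0001, -0.0, -0.0001]
```

Request:
{"op": "play_rows", "data": {"steps": [0,-0.0004,0,0,0,0,0,-0.0004,0,0,0,0,0,-0.0004,0,0,0,0,0,-0.0004,0,0,0,0], "jaw": 0}}

```text
t: 12.28
position: [521.8, -179.9, -1.5]
tcp_rot: [-1.133, 1.321, -1.321]
ft_force: [-0.3, -0.4, -0.2]
opening: 42.9
```

```bash
python3 -c "
from h import *
plan(522.0,-180.0,130,-8.8)"
```

```text
t 12.28 pos [ 521.8 -179.9   -1.5] zyaw -8.8 ydir [ 1.e-04 -1.e-04 -1.e+00] F [-0.35 -0.44 -0.15] T [-0.016 -0.004  0.041] open 42.9 q7 0.37
shift mm [   0.  -131.5    0.2] turn deg [-0.  0.  0.]
ROW [0.0, -0.1644, 0.0003, -0.0, 0.0, 0.0]
```

Request:
{"op": "play_rows", "data": {"steps": [0,-0.03,0,0,0,0,0,-0.07,0,0,0,0,0,-0.12,0,0,0,0,0,-0.165,0,0,0,0,0,-0.165,0,0,0,0,0,-0.165,0,0,0,0]}}

```text
t: 13.02
position: [521.5, -179.7, 130.0]
tcp_rot: [-1.133, 1.322, -1.321]
ft_force: [0.5, -0.1, 0.5]
opening: 42.8
```

```bash
python3 -c "
from h import *
plan(641,-198.8,130,78.5)
import pickle
c=env.get_calibration('wrist'); p,d=env.read_camera('wrist'); cv2.imwrite('pics/w10.png',p); np.save('w10.npy',d)
pickle.dump(c,open('w10.pkl','wb'))
W=cloud(d,c)
def rect(n,u0,u1,v0,v1,z0,z1):
    P=W[v0:v1,u0:u1].reshape(-1,3); Q=P[(P[:,2]>z0)&(P[:,2]<z1)]
    r=cv2.minAreaRect(Q[:,:2].astype(np.float32)); print(n,len(Q),np.round(r[0],1),np.round(r[1],1),round(r[2],2),'z',np.median(Q[:,2]).round(1))
s=env.state(); R=Ro.from_rotvec(s['tcp_rot']).as_matrix()
L=(W.reshape(-1,3)-s['position'])@R   # tool coords
m=(d.ravel()>0)&(L[:,1]<-20)
for y0 in range(-130,-25,8):
  q=L[m&(L[:,1]>=y0)&(L[:,1]<y0+8)]
  if len(q): print(y0,len(q),'z',q[:,2].min().round(1),q[:,2].max().round(1),'x',q[:,0].min().round(1),q[:,0].max().round(1))
"
```

```text
t 13.03 pos [ 521.5 -179.7  130. ] zyaw -8.79 ydir [-3.e-04  3.e-04 -1.e+00] F [ 0.53 -0.07  0.45] T [-0.004 -0.02   0.021] open 42.8 q7 0.25
shift mm [  0.7  -0.  121. ] turn deg [ 0.000e+00 -8.729e+01 -3.000e-02]
ROW [0.0008, -0.0, 0.1512, 0.0, -0.4849, -0.0001]
-130 7994 z -56.3 56.1 x -21.6 -7.3
-122 10954 z -62.5 62.5 x -19.0 1.5
-114 11567 z -62.9 63.0 x -18.7 10.9
-106 6663 z -60.2 60.9 x -18.5 12.8
-98 4725 z -58.0 57.5 x -17.6 12.5
-90 6789 z -55.6 55.2 x -14.7 12.7
-82 1546 z -53.4 52.9 x -14.6 -3.4
-74 1211 z -38.5 37.8 x -12.7 11.2
-66 869 z -35.4 35.1 x -12.2 11.1
-58 791 z -35.1 34.9 x -12.0 10.7
-50 678 z -35.2 35.0 x -12.2 11.2
-42 377 z -33.5 33.6 x -11.7 10.8
-34 21 z -21.7 21.4 x -8.5 7.2
```

View pics/w10.png

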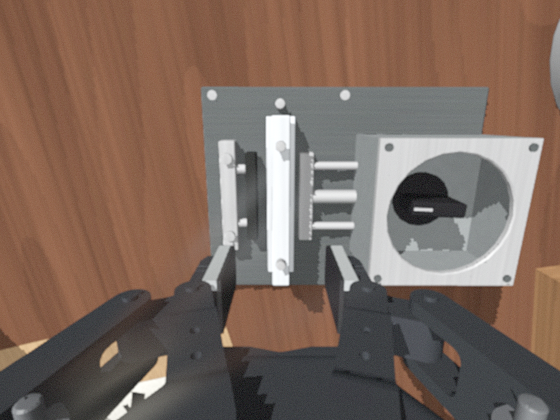

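```bash
python3 -c "
from h import *
import pickle
# w8: opening 19.7, pos (541.3,-283,149.6) yaw -8.5
c=pickle.load(open('w8.pkl','rb')); d=np.load('w8.npy'); W=cloud(d,c)
L=(W.reshape(-1,3)-np.array([541.3,-283,149.6]))@Rd(-8.5)
m=(d.ravel()>0)&(L[:,1]<-36)
for y0 in range(-110,-34,4):
  q=L[m&(L[:,1]>=y0)&(L[:,1]<y0+4)]
  if len(q): print(y0,len(q),'z',q[:,2].min().round(1),q[:,2].max().round(1))
c=pickle.load(open('w10.pkl','rb')); d=np.load('w10.npy'); W=cloud(d,c)
P=W[175:225,405:475].reshape(-1,3); Q=P[(P[:,2]>60)&(P[:,2]<72)]; print('fin',cv2.minAreaRect(Q[:,:2].astype(np.float32)))
P=W[130:290,350:545].reshape(-1,3); Q=P[(P[:,2]>78)&(P[:,2]<88)]; print('guard',cv2.minAreaRect(Q[:,:2].astype(np.float32)))
P=W[100:290,255:305].reshape(-1,3); Q=P[(P[:,2]>53)&(P[:,2]<62)]; print('bar',cv2.minAreaRect(Q[:,:2].astype(np.float32)),np.median(Q[:,2]))
P=W[95:112,270:290].reshape(-1,3); Q=P[(P[:,2]>26)&(P[:,2]<36)]; print('pin',cv2.minAreaRect(Q[:,:2].astype(np.float32)))
"
```

```text
-110 5660 z -59.3 58.5
-106 4845 z -56.0 56.8
-102 3035 z -54.0 54.6
-98 2279 z -53.0 51.6
-94 2064 z -49.7 49.2
-90 4314 z -47.7 47.5
-86 2274 z -45.3 44.8
-82 1160 z -43.6 42.9
-78 1046 z -41.6 40.7
-74 341 z -31.6 31.0
-70 924 z -20.5 19.6
-66 530 z -16.8 16.1
-62 3991 z -23.6 22.9
-58 5015 z -23.7 23.0
-54 323 z -23.7 22.9
-50 293 z -23.7 23.1
-46 269 z -23.8 22.9
-42 246 z -23.4 22.3
-38 77 z -21.9 20.9
fin ((641.6652221679688, -198.34071350097656), (12.328153610229492, 42.556636810302734), 78.17845916748047)
guard ((642.3807983398438, -198.89883422851562), (110.77174377441406, 111.83123779296875), 81.13619995117188)
bar ((520.969970703125, -179.67018127441406), (139.70443725585938, 14.00905704498291), 81.13578796386719) 56.873097133114165
pin ((532.9351196289062, -100.59495544433594), (7.044179439544678, 7.337660789489746), 80.99232482910156)
```

Request:
{"op": "play_rows", "data": {"steps": [0.001,0,0.06,0,-0.06,0,0.001,0,0.12,0,-0.12,0,0.001,0,0.1524,0,-0.18,0,0.001,0,0.1524,0,-0.24,0,0.001,0,0.1524,0,-0.3,0,0.001,0,0.1524,0,-0.36,0,0.001,0,0.1524,0,-0.42,0,0.001,0,0.1524,0,-0.483,0], "jaw": -0.35}}

```text
t: 14.08
position: [641.3, -199.2, 128.7]
tcp_rot: [-1.564, 0.173, -0.169]
ft_force: [-0.2, 0.1, -0.1]
opening: 28.1
```

```bash
python3 -c "
from h import *
plan(641.8,-198.5,70,78.2)"
```

```text
t 14.07 pos [ 641.3 -199.2  128.7] zyaw 77.49 ydir [-2.6e-03  5.0e-04 -1.0e+00] F [-0.16  0.07 -0.06] T [-0.017 -0.011  0.033] open 28.1 q7 1.73
shift mm [ 0.5 58.7  0.8] turn deg [ 0.01 -0.71 -0.15]
ROW [0.0006, 0.0733, 0.001, 0.0, -0.0039, -0.0008]
```

Request:
{"op": "play_rows", "data": {"steps": [0.0006,0.04,0.001,0,-0.004,0,0.0006,0.0733,0.001,0,-0.004,0,0.0006,0.0733,0.001,0,-0.004,0,0.0006,0.0733,0.001,0,-0.004,0]}}

```text
t: 14.58
position: [642.9, -199.0, 72.2]
tcp_rot: [-1.565, 0.167, -0.166]
ft_force: [-0.9, 0.3, 0.9]
opening: 27.8
```

```bash
python3 -c "
from h import *
plan(641.8,-198.5,8,78.2)
import pickle
c=env.get_calibration('wrist'); p,d=env.read_camera('wrist'); cv2.imwrite('pics/w11.png',p); np.save('w11.npy',d); W=cloud(d,c)
P=W.reshape(-1,3); Q=P[(P[:,2]>60)&(P[:,2]<72)&(abs(P[:,0]-641)<30)&(abs(P[:,1]+198)<20)]
if len(Q): print('fin',len(Q),cv2.minAreaRect(Q[:,:2].astype(np.float32)))
s=env.state(); R=Ro.from_rotvec(s['tcp_rot']).as_matrix()
L=(W.reshape(-1,3)-s['position'])@R; m=(d.ravel()>0)&(L[:,1]<-36)
for y0 in range(-94,-34,4):
  q=L[m&(L[:,1]>=y0)&(L[:,1]<y0+4)]
  if len(q): print(y0,len(q),'z',q[:,2].min().round(1),q[:,2].max().round(1))
"
```

```text
t 14.57 pos [ 642.9 -199.    72.2] zyaw 77.85 ydir [-1.e-04 -2.e-04 -1.e+00] F [-0.87  0.26  0.88] T [-0.067 -0.009  0.01 ] open 27.8 q7 1.75
shift mm [-1.1 64.2  0.2] turn deg [ 0.01 -0.35 -0.  ]
ROW [-0.0014, 0.0802, 0.0003, 0.0001, -0.0019, -0.0]
fin 1335 ((642.1353149414062, -198.53195190429688), (11.970261573791504, 41.36195373535156), 77.55205535888672)
-94 2025 z -52.9 52.3
-90 4163 z -50.7 50.0
-86 2982 z -48.6 48.5
-82 1162 z -46.6 47.2
-78 985 z -44.7 44.4
-74 418 z -35.8 36.4
-70 847 z -25.3 23.2
-66 300 z -20.3 20.6
-62 352 z -27.3 27.7
-58 381 z -27.2 27.3
-54 353 z -27.2 27.5
-50 326 z -27.5 27.4
-46 288 z -27.5 27.6
-42 244 z -26.9 27.0
-38 116 z -25.8 25.4
```

View pics/w11.png

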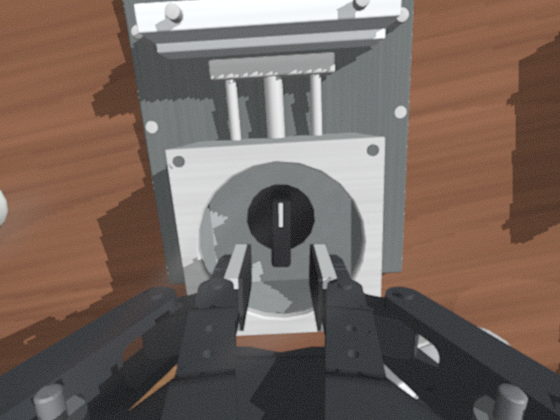

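Request:
{"op": "play_rows", "data": {"steps": [-0.0012,0.015,0.0004,0,-0.001,0,-0.0012,0.035,0.0004,0,-0.001,0,-0.0012,0.055,0.0004,0,-0.001,0,-0.0012,0.07,0.0004,0,-0.001,0,-0.0012,0.079,0.0004,0,-0.001,0,-0.0012,0.079,0.0004,0,-0.001,0,-0.0012,0.079,0.0004,0,-0.001,0]}}

```text
t: 15.5
position: [642.2, -198.4, 9.2]
tcp_rot: [-1.565, 0.163, -0.164]
ft_force: [0.5, 0.0, 0.2]
opening: 28.0
```

```bash
python3 -c "
from h import *
plan(642,-198.5,9,78.0)
p,d=env.read_camera('wrist'); cv2.imwrite('pics/w12.png',p)"
```

```text
t 15.5 pos [ 642.2 -198.4    9.2] zyaw 78.04 ydir [ 7.e-04 -3.e-04 -1.e+00] F [0.52 0.01 0.19] T [ 0.019 -0.011  0.04 ] open 28.0 q7 1.78
shift mm [-0.2  0.2 -0.2] turn deg [0.01 0.04 0.04]
ROW [-0.0002, 0.0002, -0.0002, 0.0, 0.0002, 0.0002]
```

View pics/w12.png

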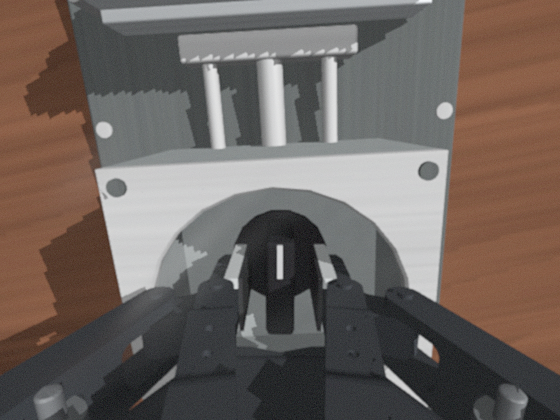

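Fin is centred between the pads, and there is no contact. Close.

Request:
{"op": "play_rows", "data": {"steps": [0,0,0,0,0,0,0,0,0,0,0,0,0,0,0,0,0,0,0,0,0,0,0,0], "jaw": -1}}

```text
t: 16.05
position: [642.2, -198.5, 9.4]
tcp_rot: [-1.565, 0.163, -0.165]
ft_force: [-1.3, -1.2, 4.7]
opening: 11.3
```

```bash
python3 -c "
from h import *
plan(642,-198.5,9,78.0)"
```

```text
t 16.05 pos [ 642.2 -198.5    9.4] zyaw 78.04 ydir [ 8.e-04 -4.e-04 -1.e+00] F [-1.33 -1.24  4.69] T [-0.075  0.334  0.104] open 11.3 q7 1.78
shift mm [-0.2  0.4 -0. ] turn deg [0.01 0.04 0.05]
ROW [-0.0002, 0.0004, -0.0, 0.0001, 0.0002, 0.0003]
```

```bash
cat >> h.py <<'E'
def feel(n=6):
    T=[];F=[]
    for i in range(n):
        env.read_camera("top"); s=env.state(); T.append(s["torque"]); F.append(s["ft_force"])
    R=Ro.from_rotvec(s["tcp_rot"]).as_matrix(); zt=R[:,2]; yaw=np.degrees(np.arctan2(zt[1],zt[0]))
    print("t",round(s["t"],2),"yaw",yaw.round(2),"cw-from-81.15 rad",np.radians(81.15-yaw).round(3),"pos",s["position"].round(1),"T",np.mean(T,0).round(3),"sdz",np.std(np.array(T)[:,2]).round(3),"F",np.mean(F,0).round(2),"open",round(s["opening"],1))
E
python3 -c "
from h import *
feel(4)"
```

```text
t 16.25 yaw 78.04 cw-from-81.15 rad 0.054 pos [ 642.2 -198.5    9.4] T [-0.058  0.322  0.121] sdz 0.014 F [-1.6  -0.46  6.05] open 10.7
```

Request:
{"op": "play_rows", "data": {"steps": [0,0,0,0,0.02,0,0,0,0,0,0.045,0,0,0,0,0,0.07,0,0,0,0,0,0.095,0]}}

```text
t: 16.75
position: [642.3, -198.3, 9.4]
tcp_rot: [-1.534, 0.398, -0.4]
ft_force: [-1.5, -0.4, 4.9]
opening: 11.0
```

```bash
python3 -c "
from h import *
s=env.state(); print('moving T',s['torque'].round(3)); feel(5)"
```

```text
moving T [0.    0.252 0.249]
t 17.0 yaw 60.92 cw-from-81.15 rad 0.353 pos [ 642.3 -198.3    9.3] T [ 0.063  0.271 -0.072] sdz 0.138 F [-1.27  0.22  6.23] open 11.1
```

```bash
sed -i 's/"sdz"/"Tz",np.array(T)[:,2].round(2).tolist(),"sdz"/' h.py; python3 -c "
from h import *
feel(5)"
```

```text
t 17.25 yaw 60.92 cw-from-81.15 rad 0.353 pos [ 642.3 -198.3    9.4] T [ 0.045  0.291 -0.167] Tz [-0.15, -0.12, -0.19, -0.21, -0.16] sdz 0.033 F [-1.01  0.07  5.73] open 10.8
```

Request:
{"op": "play_rows", "data": {"steps": [0,0,0,0,0.02,0,0,0,0,0,0.04,0,0,0,0,0,0.06,0,0,0,0,0,0.08,0,0,0,0,0,0.1,0]}}

```text
t: 17.88
position: [642.5, -198.1, 9.4]
tcp_rot: [-1.473, 0.642, -0.644]
ft_force: [0.1, -0.1, 6.1]
opening: 11.3
```

```bash
python3 -c "
from h import *
s=env.state(); print('moving T',s['torque'].round(3)); feel(8)"
```

```text
moving T [0.023 0.181 0.268]
t 18.27 yaw 42.95 cw-from-81.15 rad 0.667 pos [ 642.5 -198.1    9.4] T [ 0.081  0.173 -0.023] Tz [0.21, -0.03, -0.07, -0.15, -0.04, -0.09, 0.01, -0.04] sdz 0.099 F [-0.98  0.3   5.49] open 10.8
```

Request:
{"op": "play_rows", "data": {"steps": [0,0,0,0,0.01,0,0,0,0,0,0.02,0,0,0,0,0,0.03,0]}}

```text
t: 18.65
position: [642.5, -198.1, 9.4]
tcp_rot: [-1.45, 0.714, -0.716]
ft_force: [0.1, -0.7, 5.4]
opening: 11.1
```

```bash
cat >> h.py <<'E'
def mv():
    s=env.state(); R=Ro.from_rotvec(s["tcp_rot"]).as_matrix(); zt=R[:,2]; yaw=np.degrees(np.arctan2(zt[1],zt[0]))
    print("t",round(s["t"],2),"ang",np.radians(81.15-yaw).round(4),"T",s["torque"].round(3),"F",s["ft_force"].round(1),"qd",s["qd"].round(3)[[0,6]],"eff7",s["joint_efforts"][6].round(3))
E
python3 -c "
from h import *
mv()"
```

```text
t 18.65 ang 0.7614 T [0.048 0.155 0.312] F [ 0.1 -0.7  5.4] qd [-0.039 -0.223] eff7 0.14
```

Request:
{"op": "play_rows", "data": {"steps": [0,0,0,0,0.01,0,0,0,0,0,0.02,0,0,0,0,0,0.03,0]}}

```text
t: 19.02
position: [642.6, -198.1, 9.4]
tcp_rot: [-1.423, 0.786, -0.788]
ft_force: [-0.8, 0.7, 5.7]
opening: 10.8
```

```bash
python3 -c "
from h import *
mv()"
```

```text
t 19.02 ang 0.8555 T [0.069 0.095 0.313] F [-0.8  0.7  5.7] qd [-0.039 -0.222] eff7 0.139
```

Request:
{"op": "play_rows", "data": {"steps": [0,0,0,0,0.01,0,0,0,0,0,0.02,0]}}

```text
t: 19.27
position: [642.6, -198.0, 9.4]
tcp_rot: [-1.404, 0.834, -0.836]
ft_force: [-1.2, 0.5, 5.5]
opening: 11.0
```

```bash
python3 -c "
from h import *
mv()"
```

```text
t 19.27 ang 0.9183 T [0.097 0.091 0.3  ] F [-1.2  0.5  5.5] qd [-0.038 -0.22 ] eff7 0.138
```

Request:
{"op": "play_rows", "data": {"steps": [0,0,0,0,0.01,0,0,0,0,0,0.02,0]}}

```text
t: 19.52
position: [642.7, -198.0, 9.4]
tcp_rot: [-1.383, 0.882, -0.884]
ft_force: [0.1, 0.2, 5.6]
opening: 11.1
```

```bash
python3 -c "
from h import *
mv()"
```

```text
t 19.52 ang 0.9811 T [ 0.096 -0.025  0.347] F [0.1 0.2 5.6] qd [-0.036 -0.221] eff7 0.138
```

Request:
{"op": "play_rows", "data": {"steps": [0,0,0,0,0.01,0]}}

```text
t: 19.65
position: [642.7, -198.0, 9.4]
tcp_rot: [-1.373, 0.906, -0.908]
ft_force: [-0.5, 0.3, 5.8]
opening: 10.9
```

```bash
python3 -c "
from h import *
mv()"
```

```text
t 19.65 ang 1.0126 T [0.084 0.097 0.304] F [-0.5  0.3  5.8] qd [-0.036 -0.221] eff7 0.137
```

Request:
{"op": "play_rows", "data": {"steps": [0,0,0,0,0.01,0]}}

```text
t: 19.77
position: [642.7, -198.0, 9.4]
tcp_rot: [-1.362, 0.93, -0.932]
ft_force: [-0.2, 0.5, 5.4]
opening: 10.9
```

```bash
python3 -c "
from h import *
mv()"
```

```text
t 19.77 ang 1.044 T [0.074 0.017 0.384] F [-0.2  0.5  5.4] qd [-0.038 -0.219] eff7 0.137
```

Request:
{"op": "play_rows", "data": {"steps": [0,0,0,0,0.01,0]}}

```text
t: 19.9
position: [642.7, -197.9, 9.3]
tcp_rot: [-1.351, 0.953, -0.955]
ft_force: [-0.2, -0.1, 6.0]
opening: 10.9
```

```bash
python3 -c "
from h import *
mv()
c=env.get_calibration('wrist'); p,d=env.read_camera('wrist'); cv2.imwrite('pics/w13.png',p); np.save('w13.npy',d); W=cloud(d,c)
P=W.reshape(-1,3); Q=P[(P[:,2]>43)&(P[:,2]<50)&(abs(P[:,0]-515)<30)&(abs(P[:,1]+180)<90)]
if len(Q)>5: print('bar',len(Q),cv2.minAreaRect(Q[:,:2].astype(np.float32)))
p,d=env.read_camera('side'); cv2.imwrite('pics/s13.png',cv2.resize(p[130:220,230:350],None,fx=6,fy=6,interpolation=cv2.INTER_CUBIC))
mv()"
```

```text
t 19.9 ang 1.0752 T [ 0.051 -0.019  0.299] F [-0.2 -0.1  6. ] qd [-0.036 -0.221] eff7 0.123
bar 2571 ((520.7738037109375, -167.3814697265625), (95.72771453857422, 3.373603105545044), 80.67538452148438)
t 20.0 ang 1.0753 T [0.084 0.03  0.137] F [0.1 0.1 5.9] qd [0.004 0.019] eff7 -0.54
```

View pics/w13.png

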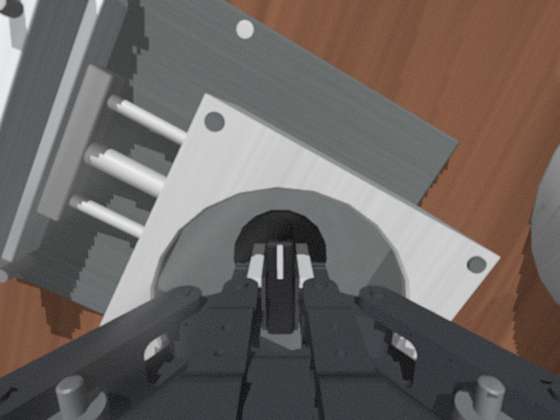

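View pics/s13.png

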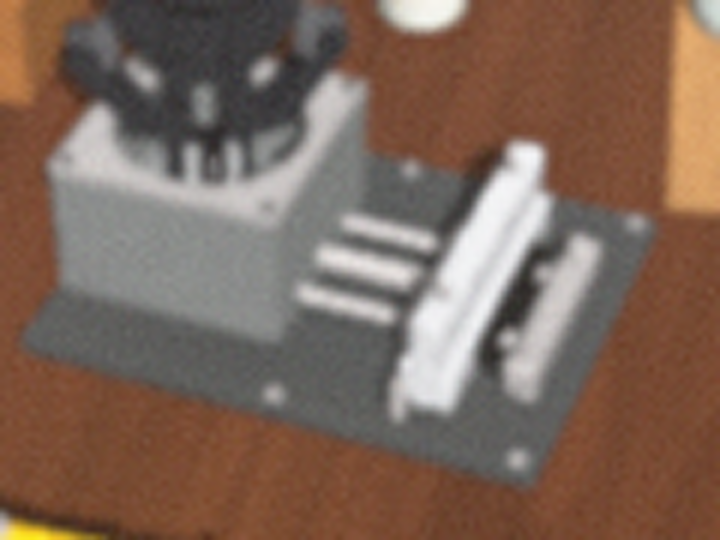

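```bash
python3 -c "
from h import *
ex=np.array([.9882,-.1535]); ey=np.array([.1535,.9882]); M=np.array([520.75,-179.45])
def base(P): q=P[:,:2]-M; return np.c_[q@ex-56,q@ey,P[:,2]]
c=env.get_calibration('wrist'); d=np.load('w13.npy'); W=cloud(d,c)
B=base(W.reshape(-1,3)); u=np.tile(np.arange(560),420); v=np.repeat(np.arange(420),560)
m=(u<200)&(v<290)
for n,z0,z1,y0,y1,x0,x1 in [('web',43,50,-40,45,-90,-30),('foot',17,22.5,-68,68,-70,-40),('jaw',23,30,-30,30,-60,-20)]:
  q=B[m&(B[:,2]>z0)&(B[:,2]<z1)&(B[:,1]>y0)&(B[:,1]<y1)&(B[:,0]>x0)&(B[:,0]<x1)]
  if len(q): print(n,len(q),np.percentile(q[:,0],[1,5,50,95,99]).round(1),np.median(q[:,2]).round(1))
p,d=env.read_camera('top'); W=cloud(d,env.get_calibration('top')); B=base(W.reshape(-1,3)); 
for n,z0,z1,y0,y1,x0,x1 in [('web',42,51,-66,66,-90,-30),('pad',23,30,-38,38,-90,-72),('jaw',23,30,-35,35,-56,-20),('guard',78,90,-60,60,0,140)]:
  q=B[(B[:,2]>z0)&(B[:,2]<z1)&(B[:,1]>y0)&(B[:,1]<y1)&(B[:,0]>x0)&(B[:,0]<x1)]
  if len(q): print('top',n,len(q),np.percentile(q[:,0],[1,5,50,95,99]).round(1),q.mean(0).round(1))
cv2.imwrite('pics/t13.png',cv2.resize(p[150:250,280:370],None,fx=6,fy=6,interpolation=cv2.INTER_CUBIC))
"
```

```text
web 2066 [-58.8 -58.5 -57.7 -57.  -56.7] 46.4
foot 1249 [-53.6 -53.3 -52.2 -40.4 -40.2] 20.0
jaw 5509 [-56.5 -53.1 -44.6 -24.4 -20.9] 26.7
top web 4 [-75.5 -75.5 -75.3 -75.2 -75.2] [-75.4 -58.9  47.1]
top pad 4 [-89.2 -89.1 -87.6 -83.6 -83.2] [-86.9 -36.3  24.7]
```

View pics/t13.png

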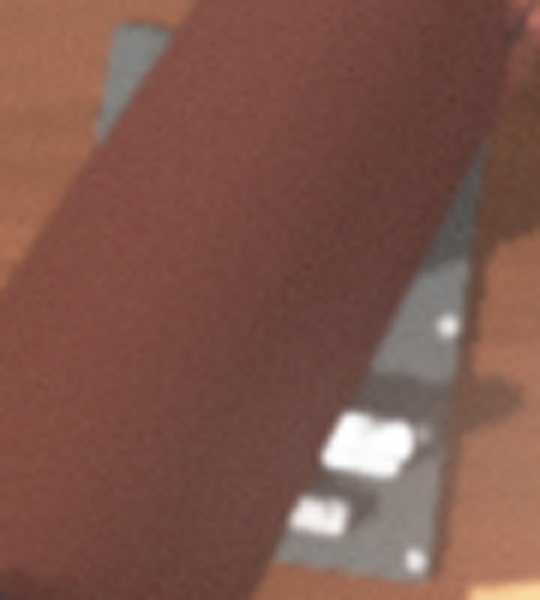

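Request:
{"op": "play_rows", "data": {"steps": [0,0,0,0,0.01,0,0,0,0,0,0.02,0]}}

```text
t: 20.3
position: [642.8, -198.0, 9.4]
tcp_rot: [-1.327, 1.001, -1.003]
ft_force: [-0.4, 0.7, 5.5]
opening: 10.6
```

```bash
python3 -c "
from h import *
mv()"
```

```text
t 20.3 ang 1.1388 T [ 0.074 -0.058  0.369] F [-0.4  0.7  5.5] qd [-0.038 -0.221] eff7 0.073
```

Request:
{"op": "play_rows", "data": {"steps": [0,0,0,0,0.01,0]}}

```text
t: 20.42
position: [642.8, -198.0, 9.4]
tcp_rot: [-1.315, 1.025, -1.027]
ft_force: [0.6, 0.5, 5.4]
opening: 11.0
```

```bash
python3 -c "
from h import *
mv()"
```

```text
t 20.43 ang 1.1702 T [ 0.105 -0.074  0.457] F [0.6 0.5 5.4] qd [-0.038 -0.219] eff7 0.033
```

```bash
python3 -c "
from h import *
feel(6); mv()"
```

```text
t 20.73 yaw 14.14 cw-from-81.15 rad 1.169 pos [ 642.8 -198.     9.4] T [ 0.121 -0.065  0.256] Tz [0.38, 0.23, 0.27, 0.21, 0.22, 0.22] sdz 0.059 F [0.55 0.82 5.53] open 10.9
t 20.73 ang 1.1695 T [ 0.124 -0.087  0.224] F [0.7 0.3 5.4] qd [-0. -0.] eff7 -0.226
```

Request:
{"op": "play_rows", "data": {"steps": [0,0,0,0,0,0,0,0,0,0,0,0,0,0,0,0,0,0,0,0,0,0,0,0], "jaw": -0.35}}

```text
t: 21.22
position: [641.7, -198.1, 8.5]
tcp_rot: [-1.316, 1.026, -1.025]
ft_force: [0.2, -0.2, 0.7]
opening: 27.7
```

```bash
python3 -c "
from h import *
mv()
import pickle
c=env.get_calibration('wrist'); p,d=env.read_camera('wrist'); cv2.imwrite('pics/w14.png',p); W=cloud(d,c)
P=W.reshape(-1,3); Q=P[(P[:,2]>60)&(P[:,2]<72)&(abs(P[:,0]-641)<30)&(abs(P[:,1]+198)<25)]
if len(Q): print('fin',len(Q),cv2.minAreaRect(Q[:,:2].astype(np.float32)))
"
```

```text
t 21.23 ang 1.1696 T [ 0.006  0.01  -0.013] F [ 0.2 -0.2  0.7] qd [ 0.001 -0.001] eff7 -0.003
fin 3942 ((638.3717041015625, -194.73028564453125), (41.65297317504883, 43.70642852783203), 66.03329467773438)
```

View pics/w14.png

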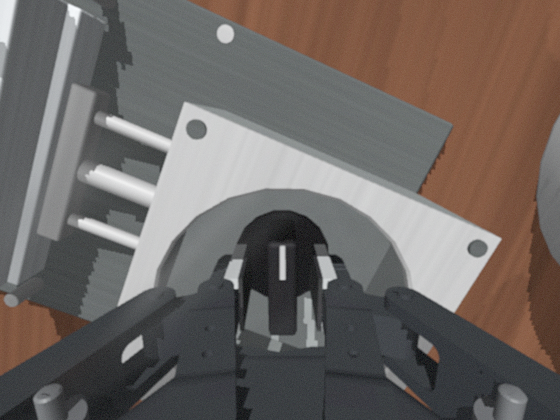

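Request:
{"op": "play_rows", "data": {"steps": [0,-0.01,0,0,0,0,0,-0.03,0,0,0,0,0,-0.06,0,0,0,0,0,-0.1,0,0,0,0,0,-0.15,0,0,0,0,0,-0.16,0,0,0,0,0,-0.16,0,0,0,0]}}

```text
t: 22.15
position: [642.3, -198.3, 137.8]
tcp_rot: [-1.315, 1.024, -1.026]
ft_force: [-0.4, 0.4, -0.4]
opening: 27.8
```

```bash
python3 -c "
from h import *
mv(); plan(642,-300,150,-8.8)
"
```

```text
t 22.15 ang 1.1694 T [-0.    -0.01   0.042] F [-0.4  0.4 -0.4] qd [0.001 0.002] eff7 -0.048
t 22.15 pos [ 642.3 -198.3  137.8] zyaw 14.15 ydir [ 0.0017 -0.     -1.    ] F [-0.45  0.4  -0.38] T [-0.    -0.01   0.042] open 27.8 q7 0.73
shift mm [ 98.6 -12.2 -25.1] turn deg [-1.000e-01  2.295e+01  1.000e-02]
ROW [0.1232, -0.0153, -0.0314, -0.0005, 0.1275, 0.0]
```

Request:
{"op": "play_rows", "data": {"steps": [0.06,-0.015,-0.05,0,0.04,0,0.09,-0.015,-0.1,0,0.08,0,0.09,-0.015,-0.13,0,0.1275,0,0.09,-0.015,-0.13,0,0.1275,0,0.09,-0.015,-0.13,0,0.1275,0]}}

```text
t: 22.78
position: [559.3, -292.2, 148.0]
tcp_rot: [-1.134, 1.32, -1.318]
ft_force: [0.7, 0.4, -0.4]
opening: 27.8
```

```bash
python3 -c "
from h import *
mv()
c=env.get_calibration('wrist'); p,d=env.read_camera('wrist'); cv2.imwrite('pics/w15.png',p); W=cloud(d,c)
ex=np.array([.9882,-.1535]); ey=np.array([.1535,.9882]); M=np.array([520.75,-179.45])
P=W.reshape(-1,3); q=P[:,:2]-M; B=np.c_[q@ex-56,q@ey,P[:,2]]
def sel(n,z0,z1,y0,y1,x0,x1):
  q=B[(B[:,2]>z0)&(B[:,2]<z1)&(B[:,1]>y0)&(B[:,1]<y1)&(B[:,0]>x0)&(B[:,0]<x1)]
  if len(q)>5: print(n,len(q),cv2.minAreaRect(q[:,:2].astype(np.float32)),np.median(q[:,2]).round(1),np.percentile(q[:,0],[1,50,99]).round(1))
sel('web',43,51,-80,80,-90,-30); sel('foot',17,22.5,-80,80,-80,-44);sel('jaw',24,30,-45,45,-60,-30);sel('pad',24,30,-45,45,-95,-72);sel('fin',60,72,-30,30,40,95)
p,d=env.read_camera('top'); cv2.imwrite('pics/t15.png',p)
"
```

```text
t 22.77 ang 1.5666 T [0.003 0.01  0.002] F [ 0.7  0.4 -0.4] qd [-0.003 -0.001] eff7 -0.076
web 318 ((-59.4366569519043, -9.909687042236328), (119.00708770751953, 0.8260499238967896), 89.99573516845703) 47.2 [-59.8 -59.4 -59. ]
foot 72 ((-55.1716194152832, -10.733238220214844), (3.6752586364746094, 138.28790283203125), 0.6405055522918701) 19.2 [-55.8 -54.5 -52.6]
jaw 1755 ((-44.97653579711914, 0.043231964111328125), (29.720172882080078, 89.42211151123047), 0.061667367815971375) 26.9 [-58.5 -48.2 -31.6]
pad 897 ((-88.01976776123047, 0.5277786254882812), (88.90507507324219, 13.944742202758789), 89.97862243652344) 26.9 [-95.  -85.2 -81.4]
fin 1077 ((66.84978485107422, -0.18803024291992188), (12.709548950195312, 41.96153259277344), 23.149629592895508) 66.6 [54.4 65.7 78. ]
```

View pics/w15.png

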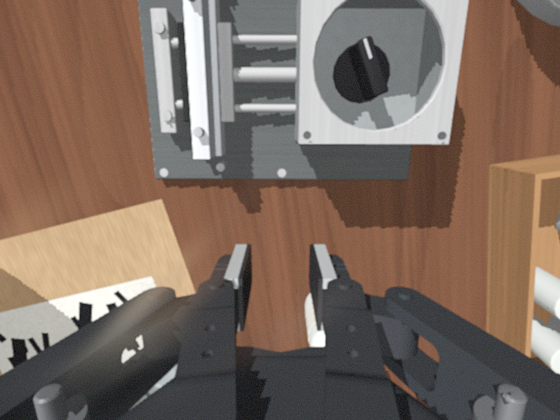

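View pics/t15.png

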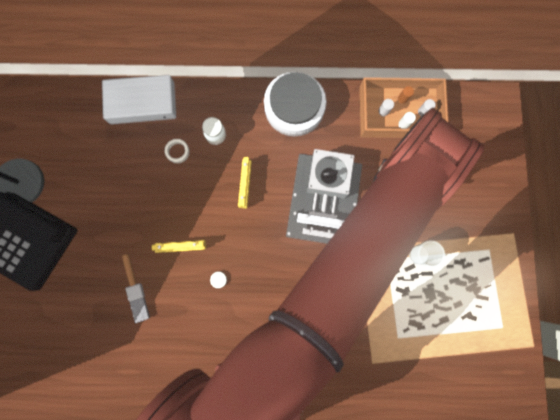

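```bash
python3 -c "
from h import *
c=env.get_calibration('wrist'); p,d=env.read_camera('wrist'); W=cloud(d,c)
ex=np.array([.9882,-.1535]); ey=np.array([.1535,.9882]); M=np.array([520.75,-179.45])
q=W[...,:2]-M; B=np.dstack([q@ex-56,q@ey,W[...,2]])
for v in (20,60,100,140,150): print(v,[(B[v,u,0].round(1),B[v,u,2].round(1)) for u in range(178,228,4)])
for v in range(125,165,4): print(v,B[v,201].round(1))
cv2.imwrite('pics/w16.png',cv2.resize(p[0:200,130:330],None,fx=3,fy=3,interpolation=cv2.INTER_CUBIC))
"
```

```text
20 [(np.float64(-90.0), np.float64(11.0)), (np.float64(-86.5), np.float64(11.0)), (np.float64(-71.1), np.float64(56.1)), (np.float64(-67.9), np.float64(56.7)), (np.float64(-65.0), np.float64(56.4)), (np.float64(-62.0), np.float64(56.8)), (np.float64(-59.3), np.float64(55.6)), (np.float64(-59.5), np.float64(40.3)), (np.float64(-58.2), np.float64(30.7)), (np.float64(-54.9), np.float64(31.3)), (np.float64(-54.6), np.float64(14.6)), (np.float64(-51.6), np.float64(11.8)), (np.float64(-48.3), np.float64(10.9))]
60 [(np.float64(-88.3), np.float64(25.7)), (np.float64(-84.6), np.float64(26.6)), (np.float64(-72.9), np.float64(56.7)), (np.float64(-69.7), np.float64(57.3)), (np.float64(-67.1), np.float64(55.7)), (np.float64(-63.6), np.float64(57.3)), (np.float64(-60.7), np.float64(56.5)), (np.float64(-59.2), np.float64(49.6)), (np.float64(-59.4), np.float64(32.9)), (np.float64(-56.4), np.float64(31.3)), (np.float64(-53.8), np.float64(27.1)), (np.float64(-50.4), np.float64(27.5)), (np.float64(-46.9), np.float64(27.8))]
100 [(np.float64(-92.4), np.float64(20.7)), (np.float64(-86.8), np.float64(27.
[... 996 characters left out ...]
at64(-95.4), np.float64(10.4)), (np.float64(-91.5), np.float64(10.6)), (np.float64(-87.4), np.float64(11.3)), (np.float64(-71.2), np.float64(57.3)), (np.float64(-68.0), np.float64(57.2)), (np.float64(-64.7), np.float64(57.4)), (np.float64(-61.5), np.float64(57.1)), (np.float64(-59.8), np.float64(49.9)), (np.float64(-59.6), np.float64(34.3)), (np.float64(-56.8), np.float64(30.1)), (np.float64(-54.7), np.float64(21.8)), (np.float64(-53.0), np.float64(10.2))]
125 [-64.3 -42.6  57.4]
129 [-63.  -45.6  63.3]
133 [-62.8 -48.6  64.9]
137 [-65.1 -52.1  56.3]
141 [-65.3 -55.3  56.3]
145 [-65.  -58.3  58.2]
149 [-65.2 -61.5  58.4]
153 [-65.7 -64.9  56.9]
157 [-65.8 -68.1  57.3]
161 [-77.6 -77.1  10.8]
```

View pics/w16.png

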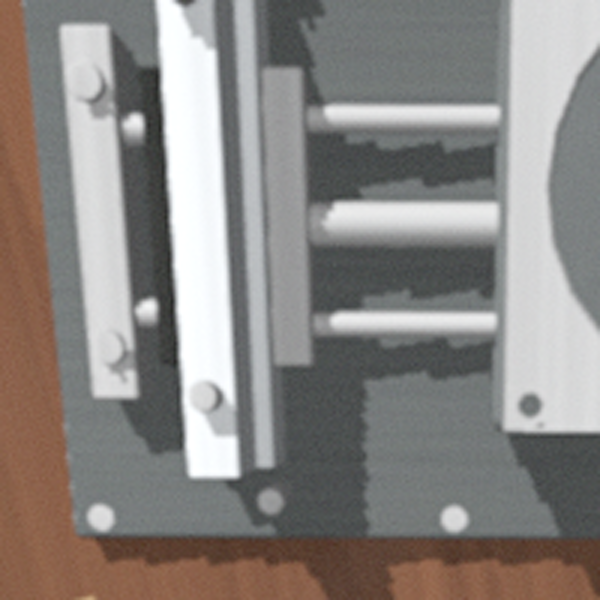

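```bash
python3 -c "
from h import *
mv(); print(env.hand_in())"
```

```text
t 22.93 ang 1.5671 T [ 0.014  0.027 -0.012] F [ 0.7 -0.5 -0.1] qd [ 0.001 -0.004] eff7 0.023
the job is handed in; nothing more can be done
None
```

I stood the silver bar in the clamp, turned the knob clockwise to about 1.17 rad, let go, backed the arm off and handed in at t ≈ 23 s. `env.hand_in()` gives no verdict, so whether it passed is not confirmed.

**Last checks before handing in:**
- **Bar position:** it stands upright on the plate, with its top at 57 mm against the 56 mm expected. It is centred lengthwise within about 1 mm and parallel to the jaw by eye. The foot touches the jaw.
- **Clamping force:** I estimate 9 to 12.5 N. The moving torque rose from about 0.31 to 0.46 N m, and the paused torque was 0.22 to 0.25 N m. The pad looks pushed back about 2 mm, which fits.
- **Knob:** the fin still read about 1.17 rad after I let go.
- **Guard:** force readings while the fingers were inside stayed below about 7 N, all with the knob gripped. I felt no knock.
- **Bystanders:** in the last top view those I could see looked unmoved. The arm hid the glue bottle's place.

**What went wrong or disagreed:**
- **Tool height:** the reported height is about 35 mm lower than the real fingertips, by the wrist depth image. My first grasp closed on air above the bar without touching it. I corrected for the offset from then on.
- **Finger opening:** it read 19.5 mm on the 14 mm web, though it read 11 mm on the 12 mm fin. The bar still lifted level and did not slip.
- **Torque noise:** single readings scattered by about 0.03 N m, with one false peak. That is why the force is given as a range.

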